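# Stack a lamp module in the sprung jig, pressing every layer flat

## Task

In the assembly jig, stack the three lamp parts: the plain metal plate first, then the white spacer frame, then the lamp board with its lamps facing up. After laying each part in the jig's mouth, press it down past the spring tongues until you feel it lie flat and solid, and keep a firm push on it for about a second, without forcing the sprung bed down onto its stop, before you add the next. Leave the other things where they are, and finish with all three lying flat in the jig.

Things in the scene. Friction and masses are not known exactly. Their poses are not given: they have to be found in the camera images.
- jig_base (a point): Grey assembly jig, fixed; point at the centre of its underside, on the table; x along its long side, y along its short side, z up. Foot 150 x 86 mm, above it 125 x 73 mm. Its open-topped pocket is 99 x 53 mm (1.5 mm room all round a part). In the middle of both long walls a 60 mm wide slot, cut down to 48 mm above the table, lets the fingers in: fingers holding a part can go no lower.
- jig_mouth (a point): Centre of the pocket's mouth, 58 mm above the table at the walls' top edge; axes as the jig. 45-degree lead-in flares rise round it to 64 mm. A part laid in hangs on the two tongues with its underside about 50 to 53 mm above the table.
- tongue_a (a point): Lower tip, at rest, of the sprung steel tongue at the pocket's +x end; 24 mm wide, hinged 58 mm above the table, leaning 7 mm into the pocket, tip at 40 mm. A push of 5 to 9 N (15 if it snags) mid-part takes it past both tongues, half that near one end takes that end past; it drops onto bed or stack and the tongues spring back. A part past only one tongue lies sloping: press its high end.
- tongue_b (a point): The same for the tongue at the pocket's -x end.
- bed_top (a point): The sprung floor of the jig's pocket; point at the centre of its upper face, 14.5 mm above the table when not pressed; axes as the jig. When done, the centres of plate, frame and board lie 4, 12 and 20 mm above this point, and their tops 22.5, 30.5 and 38.5 mm above the table.
- bed (a joint): How far the sprung bed is pressed down (m), 0 when not pressed, stop at 0.008. It holds still up to a push of about 3 N and then gives 1 mm for every 5 N: a firm push of 10 to 20 N lowers it 1.3 to 3.5 mm; beyond 6.5 mm (about 35 N) it is being forced onto its stop.
- plate_mid (a point): Plain aluminium plate with four tiny dark screw dots near its corners, about 0.1 kg, lying on the cardboard sheet (3 mm thick); 96 x 50 x 8 mm; point at its centre, 4 mm above its underside; x along the 96 mm, y along the 50 mm, z up out of its top face; the same either way round
- frame_mid (a point): White plastic spacer frame with two rectangular windows (17 x 32 mm) either side of a 26 mm wide middle bar, end bars 18 mm wide, about 0.05 kg, on the cardboard sheet; 96 x 50 x 8 mm; point at its centre, 4 mm above its underside; x along the 96 mm, y along the 50 mm, z up out of its top face; the same either way round
- board_mid (a point): White lamp board with 15 small yellowish lamps in rows of 5 x 3, flush with its top face, about 0.07 kg, on the cardboard sheet; 96 x 50 x 8 mm; point at its centre, 4 mm above its underside; x along the 96 mm, y along the 50 mm, z up out of its top face; the same either way round
- disc_a: Bystander: white lamp disc, 48 mm across, 7 mm high, on the sheet's edge; origin under its centre
- disc_b: Bystander: another such disc; origin under its centre
- disc_c: Bystander: another such disc; origin under its centre
- pot: Bystander: white jar with steel lid, 56 mm across, 65 mm high; origin under its centre
- driver: Bystander: screwdriver lying on the table, 190 mm long; origin under its middle, x along it
- tape: Bystander: white ring-shaped reel, 90 mm across, 22 mm high, in the open carton on the right; origin under its centre
Not all that is in view belongs to the job. Leave any green or pink look-alike of the part that bears frame_mid alone.

How it is judged:
By the outcome, as a careful person would: the job done as asked, in the order asked, and still so for the second after the job is handed in, with the robot touching nothing.
It also fails if it takes over 72 s, if anything falls off the work surface, if the arm or the gripper's body presses on something with over 40 N, if the wrist force passes 120 N, or if a joint passes its speed limit or range.

## Robot

A 7-joint arm with a two-finger parallel gripper is mounted at the origin on the work surface. World frame = base frame: x ahead of the robot, y to its left, z up, the work surface at z = 0. Lengths are in m, angles in rad, forces in N, time in s.
With the tool pointing down it reaches from about 0.4 to 0.85 m from the base axis. Payload 4.5 kg.
Tool frame: the origin (TCP) lies at the very end of the fingers, on their centre line; the grasp point (between the pads) lies 19 mm behind it; z points along the fingers, y is the direction in which the jaws open and shut (so a half turn about z gives the same grasp; the last joint's range is limited). The gripper opens to 85 mm and grips with 20 to 120 N. Pads are 22 mm wide; open, the fingers measure 114 mm over their backs; the gripper's body (76 mm by 85 mm) begins 54 mm behind the grasp point. The pads swing forward as they close: fully open they stand 13 mm farther back than shut.
Start: joints at [1.25, 0.689, -0.195, 1.565, 0.157, 0.902, -0.215], TCP at [0.217, -0.586, 0.199] pointing down, gripper open.
Joint ranges: [-3.01, 3.01], [-0.46, 2.08], [-1.47, 1.51], [0.13, 2.56], [-1, 4.14], [0.04, 2.09], [-2.66, 2.66]. Speed limits (rad/s): [2.57, 2.57, 3.14, 3.14, 3.14, 3.14, 3.14].

## Interface

Orientations are given as a 3x3 rotation matrix whose columns are the frame's x, y, z axes.
In Python, from bench import ctrl gives the robot as it stands. The module is installed in compiled form; this text tells all that it offers.
- The arm moves only by the shell command python3 -m creep 'ROWS'. ROWS is JSON, a list of rows, each an object with "claw": the opening in per cent of the stroke, from 0 (shut) to 100 (fully open); "travel": the shift along the tool's x, y, z in cm, a list of three; "turn": the turn about the tool's z in rad. In form: [{"claw": claw, "travel": [x, y, z], "turn": turn}, ...]. A call has exactly 5 rows; each row is the pose to reach, as a shift and turn from the pose commanded when the call began, along the tool's axes at that moment; what a row does not reach only later rows make up. A row lasts 1/8 s, in which the tool goes at most 62.5 mm and 10.7 degrees, less where a joint would pass 70% of its speed; a pose out of reach is approached as far as the arm can. A call with a gripper value outside its range is refused whole. The fingers move at their own pace and stop on an object; the grip force is fixed at half the most. Time passes only in rows, so rows that repeat a pose let the fingers close, or fill a call up. It gives the time, the measured TCP pose, the force and the opening at its end, in the units of the state.
- ctrl.get_obs(): the state, without advancing time (a new reading comes with each control period).
- ctrl.get_image(name): name is "scene" or "side" or "wrist"; returns the picture (480x640x3 uint8, red, green, blue); there is no depth.
- ctrl.calibration(name): a dict with "fovy" (degrees; the focal length in pixels is half the picture's height over the tangent of half this angle, whatever the lens; pixels are square), "cx", "cy" (the principal point, pixels), "k1" (the pictures are not rectified: a ray, as slopes to the right and down, at radius r is drawn at 1 + k1 r^2 times it, then the intrinsics apply), "eye" and "attitude" of the camera in the world. Camera axes: x right, y up, looking along -z (the intrinsics and any distortion apply to the point x, -y, -z); pixel columns grow to the right and rows downward; lengths in m; the calibration is good to about 2 mm. A picture is of the moment at which its call begins: read the wrist's pose just before it. calibration takes no time and is no camera call; for the wrist camera it gives the pose at the moment of the call.
- ctrl.hand_in(): hands the job in, once; it reports no verdict.
The state is a dict: "time_s": time; "q": joint angles; "dq": joint speeds; "joint_efforts": joint torques, N m; "ee_pos": TCP position; "eef_rot": TCP orientation; "force": force on the tool from outside, world axes, zero at the start; "ft_torque": the same for the moment, N m; "opening": opening from 0.0 (shut) to 1.0 (fully open).
Only numpy, scipy, OpenCV 4.12 (cv2) and the standard library are available. Lean on these libraries where they do the work, as an engineer would, in place of code of your own. Each camera call takes 0.05 s, during which the arm holds its last target.

## Working session

There is one attempt and no reset: what is moved stays moved. The work goes in short steps, Python scripts to look and compute and a shell command to move; the robot and the scene stay as the last step left them, time stands still between calls to the robot, and variables do not carry over. Pictures are saved under pics/ and viewed, and the job is handed in when it is done.

```bash
mkdir -p pics; ls; python3 - <<'E'
from bench import ctrl
import cv2
o=ctrl.get_obs()
print({k:o[k] for k in o})
for n in ["scene","side","wrist"]:
    print(n,ctrl.calibration(n))
    im=ctrl.get_image(n)
    cv2.imwrite(f"pics/{n}0.png",im[:,:,::-1])
print(ctrl.get_obs()["time_s"])
E
```

```text
pics
{'time_s': 0.0, 'q': array([ 1.2497853 ,  0.69001667, -0.19450613,  1.56632856,  0.15730007,
        0.90245795, -0.21510072]), 'dq': array([-0.00041143,  0.00074365, -0.00015865,  0.00020131, -0.00038035,
       -0.0006345 ,  0.0008804 ]), 'joint_efforts': array([ 3.39987810e-05, -5.39616859e+01, -1.26647428e+00, -1.58544284e+01,
        9.14622709e-03,  9.41109698e-03, -1.55752637e-07]), 'ee_pos': array([ 0.21684108, -0.58544289,  0.19776761]), 'eef_rot': array([[ 9.37685785e-01,  3.47483534e-01, -7.50141636e-04],
       [ 3.47484320e-01, -9.37684328e-01,  1.65784031e-03],
       [-1.27323846e-04, -1.81519575e-03, -9.99998344e-01]]), 'force': array([ 0.59123793, -0.33173179,  0.04475841]), 'ft_torque': array([-0.00361707,  0.02317409,  0.02928532]), 'opening': 0.994890203413733}
scene {'fovy': 57.563176044924475, 'cx': 323.7513766416437, 'cy': 236.93425104796117, 'k1': -0.0647270436727106, 'eye': array([ 1.04438789, -0.55099431,  0.65380996]), 'attitude': array([[ 0.6654636 , -0.46803541,  0.58146458],
       [ 0.74642484,  0.41428359, -0.52078697],
       [ 0.00285551,  0.78058438,  0.6250439 ]])}
side {'fovy': 53.44292080379034, 'cx': 319.9531393377567, 'cy': 237.48231138239956, 'k1': -0.04684975141833566, 'eye': array([1.04557156, 0.61694842, 0.64981377]), 'attitude': array([[-0.80975772, -0.32570926,  0.48806343],
       [ 0.58649158, -0.47464344,  0.65630879],
       [ 0.01789025,  0.8176962 ,  0.57537193]])}
wrist {'fovy': 64.57081452457045, 'cx': 321.27744560520057, 'cy': 228.76197426979041, 'k1': -0.0585820786181541, 'eye': array([ 0.27979805, -0.56206936,  0.37326374]), 'attitude': array([[ 0.3483525 ,  0.90461463,  0.2456072 ],
       [-0.93736221,  0.33663325,  0.08961103],
       [-0.0016161 , -0.26143913,  0.96521861]])}
0.15
```

View pics/scene0.png

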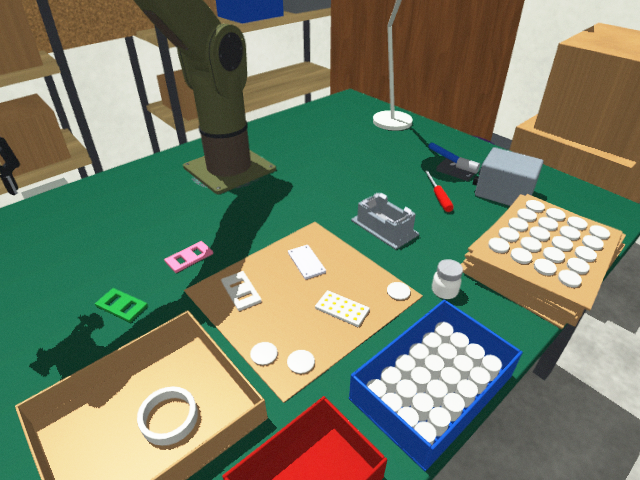

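View pics/side0.png

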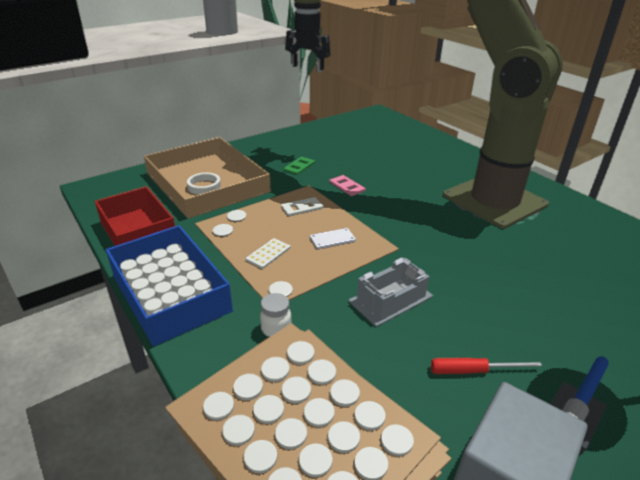

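View pics/wrist0.png

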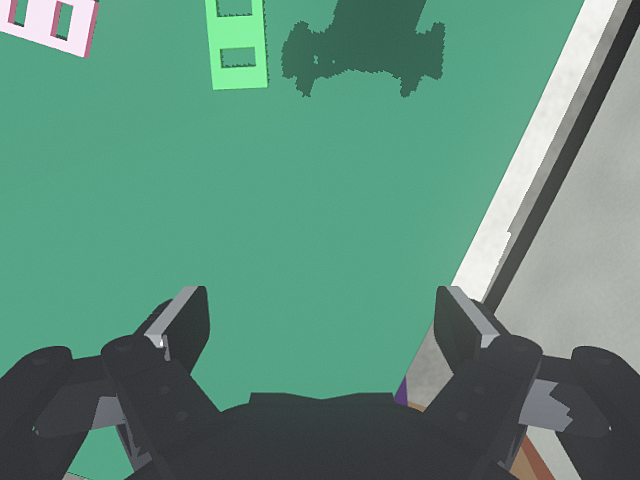

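The scene view shows the frame at about (241,289), the plate at (306,261), the board at (342,308) and the jig at (388,220). The side view shows the same layout. Next I'll crop in and measure.

```bash
cat > h.py <<'E'
import numpy as np, cv2
from bench import ctrl
def cam(c):
    f=240/np.tan(np.radians(c["fovy"])/2)
    K=np.array([[f,0,c["cx"]],[0,f,c["cy"]],[0,0,1.]])
    return K,np.array([c["k1"],0,0,0,0.]),np.array(c["eye"]),np.array(c["attitude"])
def toplane(c,px,z):
    K,D,e,R=cam(c)
    u=cv2.undistortPointsIter(np.array(px,float).reshape(-1,1,2),K,D,None,None,(3,50,1e-10)).reshape(-1,2)
    d=np.c_[u[:,0],-u[:,1],-np.ones(len(u))]@R.T
    return e+d*((z-e[2])/d[:,2])[:,None]
def proj(c,P):
    K,D,e,R=cam(c)
    q=(np.array(P,float).reshape(-1,3)-e)@R
    q=q*[1,-1,-1]
    return cv2.projectPoints(q,np.zeros(3),np.zeros(3),K,D)[0].reshape(-1,2)
def crop(src,dst,x0,y0,x1,y1,s):
    im=cv2.imread(src)[y0:y1,x0:x1]
    cv2.imwrite(dst,cv2.resize(im,None,fx=s,fy=s,interpolation=cv2.INTER_CUBIC))
E
python3 - <<'E'
from h import *
crop("pics/scene0.png","pics/s0a.png",180,190,440,380,3)
crop("pics/side0.png","pics/d0a.png",200,170,440,340,3)
E
```

```text
(no output)
```

View pics/s0a.png

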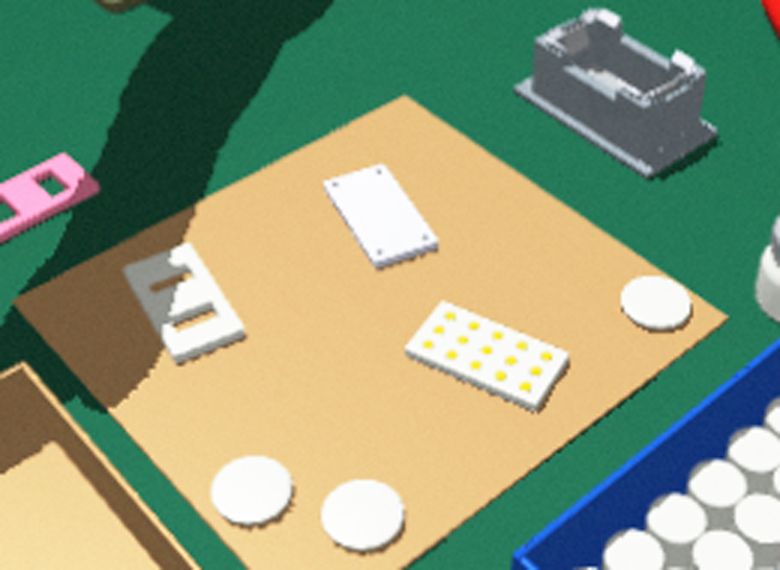

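View pics/d0a.png

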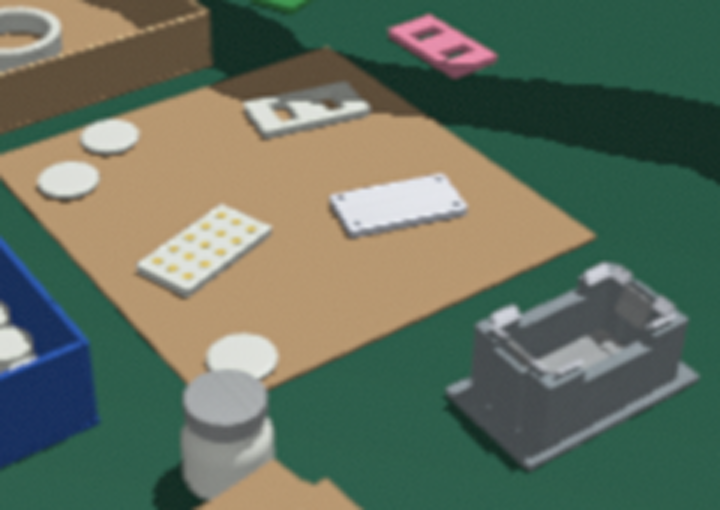

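```bash
python3 - <<'E'
from h import *
cs=ctrl.calibration("scene");cd=ctrl.calibration("side")
S=lambda p:np.array(p,float)/3+[180,190]
Dd=lambda p:np.array(p,float)/3+[200,170]
def rep(n,c,px,z):
    P=toplane(c,px,z)[:,:2]
    r=cv2.minAreaRect((P*1000).astype(np.float32)); b=cv2.boxPoints(r)
    e=[b[1]-b[0],b[2]-b[1]]; l=max(e,key=np.linalg.norm)
    print(n,"ctr",P.mean(0).round(4),"rect",np.round(r[0],1),np.round(r[1],1),"yaw",np.degrees(np.arctan2(l[1],l[0])).round(1))
rep("plate s",cs,S([(325,180),(384,164),(438,241),(377,262)]),.011)
rep("plate d",cd,Dd([(331,200),(437,174),(467,207),(350,230)]),.011)
rep("frame s",cs,S([(124,266),(187,243),(245,331),(177,355)]),.011)
rep("frame d",cd,Dd([(245,104),(350,84),(370,104),(265,131)]),.011)
rep("board s",cs,S([(443,301),(569,354),(541,402),(406,348)]),.011)
rep("board d",cd,Dd([(138,264),(222,205),(272,231),(184,288)]),.011)
rep("foot s",cs,S([(514,88),(650,175),(718,131),(590,52)]),.004)
rep("foot d",cd,Dd([(446,391),(527,466),(699,375),(610,310)]),.004)
E
```

```text
plate s ctr [ 0.4826 -0.0979] rect [482.5 -97.9] [48.2 98.4] yaw -16.3
plate d ctr [ 0.4799 -0.0956] rect [480.8 -93.7] [49.9 95.7] yaw -11.4
frame s ctr [ 0.4613 -0.2567] rect [ 461.9 -256.9] [47.5 99.9] yaw -10.8
frame d ctr [ 0.4555 -0.2541] rect [ 455.  -253.6] [47.1 99. ] yaw -11.4
board s ctr [ 0.6353 -0.1333] rect [ 635.9 -133.7] [97.  49.5] yaw 18.5
board d ctr [ 0.6315 -0.1313] rect [ 632.2 -132.1] [93.8 52. ] yaw 14.8
foot s ctr [0.5096 0.1312] rect [508.2 132.1] [ 86.5 150. ] yaw -0.3
foot d ctr [0.5034 0.1308] rect [502.8 130.5] [ 84.9 152. ] yaw -1.0
```

```bash
cat >> h.py <<'E'
def plan(tgt,yaw=None):
    "how far to go in tool axes (cm, rad)"
    o=ctrl.get_obs();R=np.array(o["eef_rot"]);p=np.array(o["ee_pos"])
    d=(np.array(tgt)-p)@R*100
    y0=np.arctan2(R[1,0],R[0,0])
    t=0 if yaw is None else (y0-np.radians(yaw)+np.pi)%(2*np.pi)-np.pi
    print("t %.2f pos %s yaw %.1f F %s op %.3f"%(o["time_s"],p.round(4),np.degrees(y0),np.round(o["force"],1),o["opening"]))
    print("travel cm",d.round(2),"turn",round(t,3))
E
python3 - <<'E'
from h import *
a=np.radians(-13.5)
plan(np.r_[np.array([.482,-.097])-.05*np.array([np.cos(a),np.sin(a)]),.16],-13.5)
E
```

```text
t 0.15 pos [ 0.2169 -0.5856  0.1979] yaw 20.3 F [0.1 0.4 0.1] op 1.002
travel cm [ 37.68 -39.38   3.85] turn 0.59
```

```bash
python3 -m creep '[{"claw":100,"travel":[4,-4,0],"turn":0.1},{"claw":100,"travel":[8,-8,0],"turn":0.2},{"claw":100,"travel":[12,-12.5,0],"turn":0.35},{"claw":100,"travel":[16,-16.7,0],"turn":0.5},{"claw":100,"travel":[20,-20.9,0],"turn":0.59}]'; python3 - <<'E'
from h import *
a=np.radians(-13.5)
plan(np.r_[np.array([.482,-.097])-.05*np.array([np.cos(a),np.sin(a)]),.16],-13.5)
E
```

```text
time_s: 0.78
ee_pos: [0.3328, -0.3189, 0.1986]
eef_rot: [[0.972, -0.236, 0.0], [-0.236, -0.972, -0.0], [0.0, 0.0, -1.0]]
force: [0.9, 0.1, -0.7]
opening: 0.998
t 0.78 pos [ 0.3328 -0.3189  0.1986] yaw -13.7 F [ 0.9  0.1 -0.7] op 0.998
travel cm [  4.25 -25.07   3.86] turn -0.003
```

```bash
python3 -m creep '[{"claw":100,"travel":[0.8,-5,0.8],"turn":0},{"claw":100,"travel":[1.7,-10,1.6],"turn":0},{"claw":100,"travel":[2.6,-15,2.4],"turn":0},{"claw":100,"travel":[3.4,-20,3.2],"turn":0},{"claw":100,"travel":[4.2,-25,3.9],"turn":0}]'; python3 - <<'E'
from h import *
plan([.482,-.097,.1])
c=ctrl.calibration("wrist")
im=ctrl.get_image("wrist"); cv2.imwrite("pics/w1.png",im[:,:,::-1])
np.save("w1.npy",[c],allow_pickle=True)
E
```

```text
time_s: 1.4
ee_pos: [0.4318, -0.0857, 0.1593]
eef_rot: [[0.972, -0.233, 0.0], [-0.233, -0.972, -0.0], [0.0, 0.0, -1.0]]
force: [0.8, -0.1, -0.3]
opening: 1.003
t 1.40 pos [ 0.4318 -0.0857  0.1593] yaw -13.5 F [ 0.8 -0.1 -0.3] op 1.003
travel cm [ 5.15 -0.07  5.93] turn 0
```

View pics/w1.png

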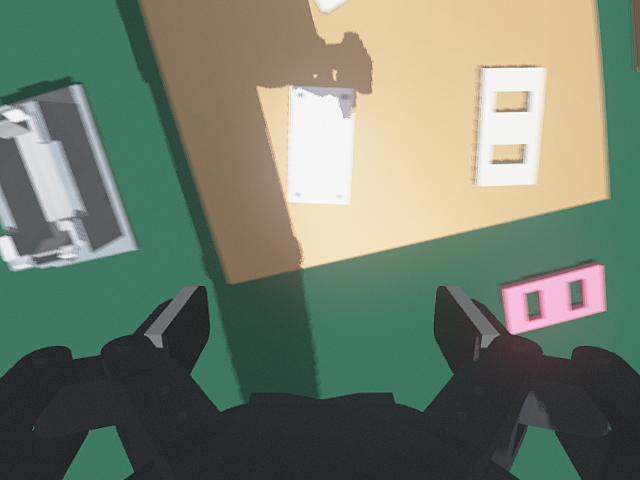

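The wrist view shows the plate at (321,145) with corners near (290,87), (355,88), (350,204) and (288,202). The frame is at (510,126) and the jig is at the left edge.

```bash
cat >> h.py <<'E'
def rects(c,im,z,lo=1500,hi=12000,smax=60,vmin=70,zlen=(80,115),show=True):
    hsv=cv2.cvtColor(im,cv2.COLOR_RGB2HSV)
    m=((hsv[...,1]<smax)&(hsv[...,2]>vmin)).astype(np.uint8)
    m[290:]=0
    cs,_=cv2.findContours(m,cv2.RETR_EXTERNAL,cv2.CHAIN_APPROX_NONE)
    for k in cs:
        if not lo<cv2.contourArea(k)<hi: continue
        h=cv2.convexHull(k).reshape(-1,2)
        P=toplane(c,h,z)[:,:2]*1000
        r=cv2.minAreaRect(P.astype(np.float32)); b=cv2.boxPoints(r)
        e=[b[1]-b[0],b[2]-b[1]]; l=max(e,key=np.linalg.norm)
        print("px",h.mean(0).round(),"ctr",np.round(r[0],1),"size",np.round(r[1],1),"yaw",np.degrees(np.arctan2(l[1],l[0])).round(2))
E
python3 - <<'E'
from h import *
c=np.load("w1.npy",allow_pickle=True)[0]
im=cv2.imread("pics/w1.png")[:,:,::-1]
rects(c,im,.011)
P=toplane(c,[(290,87),(355,88),(350,204),(288,202)],.011);print(P.mean(0))
crop("pics/w1.png","pics/w1c.png",260,60,560,220,2.6)
E
```

```text
px [510. 127.] ctr [ 460.3 -254. ] size [56.5 97.2] yaw -10.92
[ 0.48059265 -0.09600522  0.011     ]
```

View pics/w1c.png

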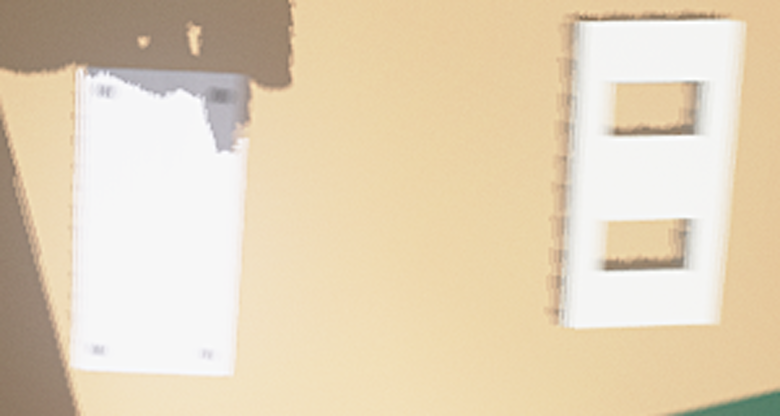

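```bash
python3 - <<'E'
from h import *
plan([.482,-.097,.1])
c=ctrl.calibration("wrist")
im=ctrl.get_image("wrist"); cv2.imwrite("pics/w2.png",im[:,:,::-1])
np.save("w2.npy",[c],allow_pickle=True)
rects(c,im,.011)
crop("pics/w2.png","pics/w2c.png",260,60,560,220,2.6)
E
```

```text
t 1.45 pos [ 0.4349 -0.0773  0.1586] yaw -12.8 F [ 1.6  5.9 -0.6] op 1.002
travel cm [5.03 0.9  5.86] turn 0
px [522. 134.] ctr [ 459.5 -255.3] size [54.4 96.6] yaw -11.09
```

View pics/w2c.png

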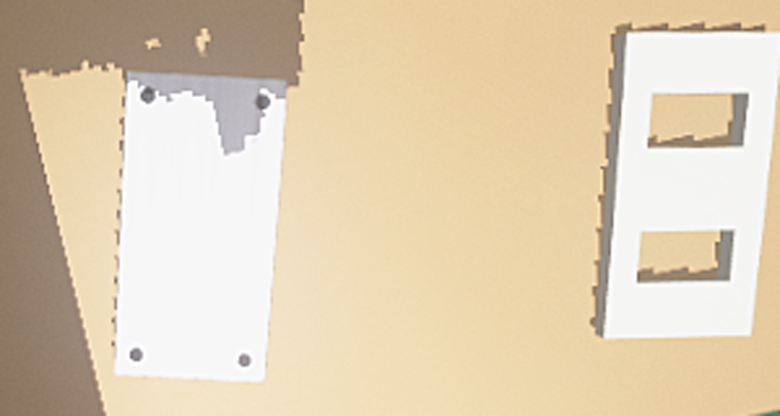

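```bash
python3 - <<'E'
from h import *
c=np.load("w2.npy",allow_pickle=True)[0]
W=lambda p:np.array(p,float)/2.6+[260,60]-.3
def q(n,p):
    P=toplane(c,W(p),.011)[:,:2]*1000
    l=(P[0]+P[1]-P[2]-P[3])/2; w=(P[1]+P[2]-P[0]-P[3])/2
    print(n,P.mean(0).round(1),"L %.1f W %.1f yaw %.2f"%(np.hypot(*l),np.hypot(*w),np.degrees(np.arctan2(l[1],l[0]))))
    return P.mean(0)/1000,np.degrees(np.arctan2(l[1],l[0]))
p,y=q("plate",[(128,71),(286,80),(265,381),(115,374)])
q("dots",[(148,95),(263,102),(244,360),(136,355)])
q("frame",[(625,30),(783,33),(750,333),(605,338)])
plan([*p,.06],y)
E
```

```text
plate [480.  -98.4] L 95.8 W 49.6 yaw -15.50
dots [480.  -98.2] L 82.1 W 35.9 yaw -15.72
frame [ 459.6 -257.1] L 96.0 W 50.5 yaw -10.96
t 1.50 pos [ 0.4336 -0.0807  0.1589] yaw -12.8 F [-0.6 -0.3 -0.1] op 0.999
travel cm [4.92 0.73 9.89] turn 0.047
```

```bash
python3 -m creep '[{"claw":100,"travel":[2.5,0.35,3],"turn":0.047},{"claw":100,"travel":[4.9,0.7,6],"turn":0.047},{"claw":100,"travel":[4.9,0.7,9.5],"turn":0.047},{"claw":100,"travel":[4.9,0.7,9.9],"turn":0.047},{"claw":100,"travel":[4.9,0.7,9.9],"turn":0.047}]'; python3 - <<'E'
from h import *
plan([.480,-.0983,.03],-15.6)
E
```

```text
time_s: 2.12
ee_pos: [0.4769, -0.1058, 0.0611]
eef_rot: [[0.96, -0.279, -0.0], [-0.279, -0.96, -0.0], [-0.0, 0.0, -1.0]]
force: [-0.1, 0.5, 0.4]
opening: 1.002
t 2.12 pos [ 0.4769 -0.1058  0.0611] yaw -16.2 F [-0.1  0.5  0.4] op 1.002
travel cm [ 0.09 -0.81  3.11] turn -0.01
```

```bash
python3 -m creep '[{"claw":90,"travel":[0.1,-0.8,0],"turn":-0.01},{"claw":80,"travel":[0.1,-0.8,2.5],"turn":-0.01},{"claw":80,"travel":[0.1,-0.8,5],"turn":-0.01},{"claw":80,"travel":[0.1,-0.8,5.5],"turn":-0.01},{"claw":80,"travel":[0.1,-0.8,5.5],"turn":-0.01}]'; python3 - <<'E'
from h import *
plan([.480,-.0983,.002],-15.6)
im=ctrl.get_image("wrist"); cv2.imwrite("pics/w3.png",im[:,:,::-1])
im=ctrl.get_image("side"); cv2.imwrite("pics/d3.png",im[:,:,::-1])
crop("pics/d3.png","pics/d3c.png",250,120,450,270,4)
E
```

```text
time_s: 2.75
ee_pos: [0.4809, -0.0979, 0.0063]
eef_rot: [[0.963, -0.268, 0.001], [-0.268, -0.963, -0.0], [0.001, -0.0, -1.0]]
force: [-0.0, -0.9, 0.3]
opening: 0.796
t 2.75 pos [ 0.4809 -0.0979  0.0063] yaw -15.6 F [-0.  -0.9  0.3] op 0.796
travel cm [-0.08  0.06  0.43] turn 0.001
```

View pics/w3.png

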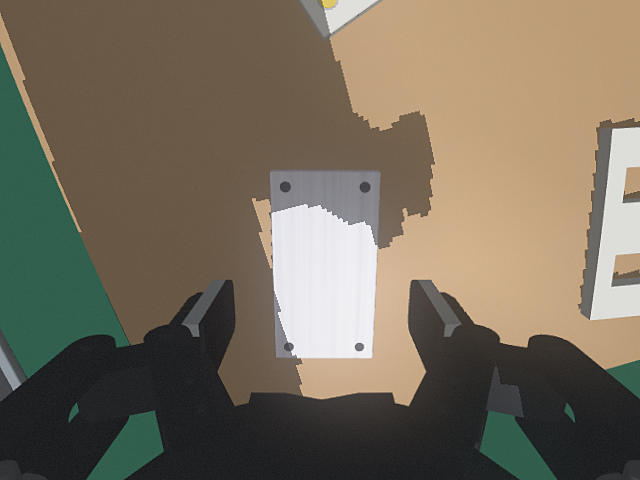

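View pics/d3c.png

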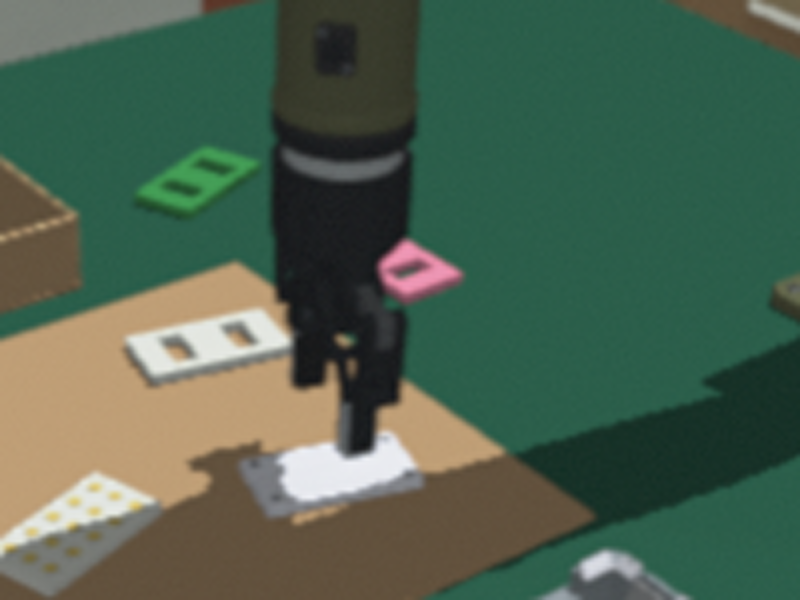

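The plate's dots are at (285,187), (365,187), (359,347) and (289,347), between the jaws. I'll check how far off centre it is.

```bash
python3 - <<'E'
from h import *
o=ctrl.get_obs();c=ctrl.calibration("wrist")
P=toplane(c,[(285.5,187),(365,187),(359.5,347),(289,347)],.011)
R=np.array(o["eef_rot"])
print(P.mean(0),(P.mean(0)-o["ee_pos"])@R*100)
plan([*P.mean(0)[:2],.002],-15.6)
E
```

```text
[ 0.47981761 -0.09858531  0.011     ] [-0.11617844  0.08141677 -0.43864072]
t 2.85 pos [ 0.4812 -0.0981  0.0066] yaw -15.6 F [ 0.   0.5 -0.1] op 0.801
travel cm [-0.12  0.08  0.46] turn 0.0
```

```bash
python3 -m creep '[{"claw":80,"travel":[-0.1,0.1,0.4],"turn":0},{"claw":80,"travel":[-0.1,0.1,0.45],"turn":0},{"claw":40,"travel":[-0.1,0.1,0.45],"turn":0},{"claw":30,"travel":[-0.1,0.1,0.45],"turn":0},{"claw":30,"travel":[-0.1,0.1,0.45],"turn":0}]'; python3 - <<'E'
from h import *
plan([.480,-.0983,.12],-.5)
E
```

```text
time_s: 3.48
ee_pos: [0.4792, -0.0988, 0.0011]
eef_rot: [[0.963, -0.269, 0.0], [-0.269, -0.963, -0.0], [0.0, 0.0, -1.0]]
force: [-0.1, 0.2, 0.2]
opening: 0.294
t 3.48 pos [ 0.4792 -0.0988  0.0011] yaw -15.6 F [-0.1  0.2  0.2] op 0.294
travel cm [  0.07  -0.07 -11.89] turn -0.263
```

```bash
python3 - <<'E'
from h import *
im=ctrl.get_image("wrist"); cv2.imwrite("pics/w4.png",im[:,:,::-1])
im=ctrl.get_image("side"); cv2.imwrite("pics/d4.png",im[:,:,::-1])
crop("pics/d4.png","pics/d4c.png",300,190,380,250,8)
E
```

```text
(no output)
```

View pics/w4.png

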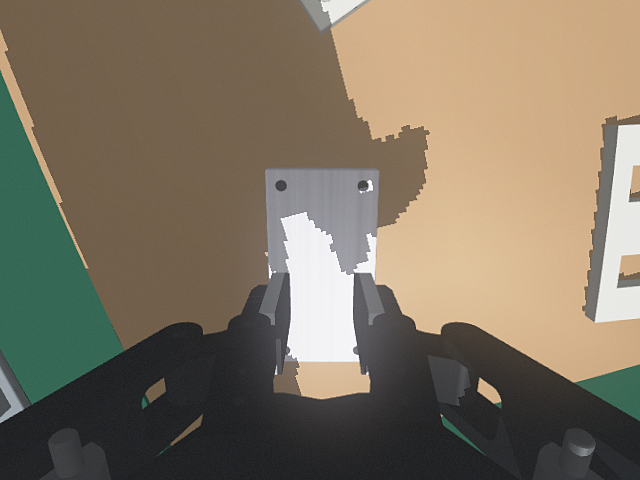

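View pics/d4c.png

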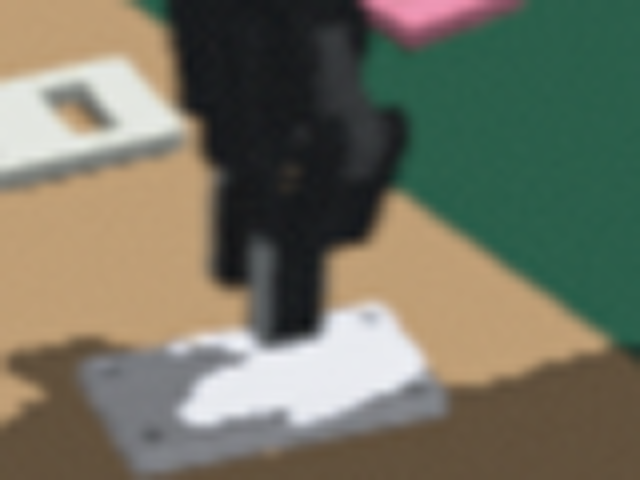

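```bash
python3 - <<'E'
from h import *
c=ctrl.calibration("side");o=ctrl.get_obs();p=o["ee_pos"];R=np.array(o["eef_rot"])
print(p)
# predicted tip edges at several z for near finger (inner face y=-12.5mm .. tool axes), width +-11
for z in (0,.005,.011,.016):
  for yy in (-.0125,.0125,-.02,.02):
    Q=[p+R@[xx,yy,0] for xx in(-.011,.011)]
    Q=np.array(Q);Q[:,2]=z
    print(z,yy,((proj(c,Q)-[300,190])*8).round(0).tolist())
cw=ctrl.calibration("wrist")
for z in (0,.005,.011,.016):
  for h in (.0125,.015,.018): 
    Q=np.array([p+R@[xx,yy,0] for yy in(-h,h) for xx in (-.011,.011)]);Q[:,2]=z
    print(z,h,proj(cw,Q).round(0).tolist())
E
```

```text
[ 0.47918799 -0.09882027  0.00108936]
0 -0.0125 [[303.0, 421.0], [233.0, 435.0]]
0 0.0125 [[271.0, 374.0], [202.0, 388.0]]
0 -0.02 [[313.0, 435.0], [242.0, 449.0]]
0 0.02 [[262.0, 360.0], [193.0, 374.0]]
0.005 -0.0125 [[304.0, 407.0], [233.0, 421.0]]
0.005 0.0125 [[272.0, 360.0], [203.0, 374.0]]
0.005 -0.02 [[313.0, 421.0], [243.0, 435.0]]
0.005 0.02 [[263.0, 347.0], [194.0, 360.0]]
0.011 -0.0125 [[304.0, 390.0], [234.0, 404.0]]
0.011 0.0125 [[273.0, 344.0], [203.0, 357.0]]
0.011 -0.02 [[314.0, 404.0], [243.0, 418.0]]
0.011 0.02 [[263.0, 330.0], [194.0, 344.0]]
0.016 -0.0125 [[305.0, 376.0], [234.0, 390.0]]
0.016 0.0125 [[273.0, 330.0], [203.0, 343.0]]
0.016 -0.02 [[315.0, 390.0], [244.0, 404.0]]
0.016 0.02 [[264.0, 316.0], [194.0, 330.0]]
0 0.0125 [[298.0, 286.0], [297.0, 244.0], [348.0, 286.0], [349.0, 244.0]]
0 0.015 [[293.0, 286.0], [292.0, 244.0], [353.0, 286.0], [354.0, 244.0]]
0 0.018 [[287.0, 286.0], [286.0, 244.0], [359.0, 286.0], [360.0, 244.0]]
0.005 0.0125 [[298.0, 290.0], [297.0, 248.0], [349.0, 290.0], [349.0, 248.0]]
0.005 0.015 [[292.0, 290.0], [292.0, 248.0], [354.0, 290.0], [355.0, 248.0]]
0.005 0.018 [[286.0, 290.0], [285.0, 248.0], [360.0, 290.0], [361.0, 248.0]]
0.011 0.0125 [[297.0, 296.0], [296.0, 252.0], [349.0, 296.0], [350.0, 252.0]]
0.011 0.015 [[292.0, 296.0], [291.0, 252.0], [355.0, 296.0], [356.0, 252.0]]
0.011 0.018 [[285.0, 296.0], [284.0, 252.0], [361.0, 296.0], [362.0, 252.0]]
0.016 0.0125 [[296.0, 300.0], [295.0, 255.0], [350.0, 300.0], [351.0, 255.0]]
0.016 0.015 [[291.0, 300.0], [290.0, 255.0], [356.0, 300.0], [357.0, 255.0]]
0.016 0.018 [[284.0, 300.0], [283.0, 255.0], [362.0, 300.0], [364.0, 255.0]]
```

```bash
python3 - <<'E'
from h import *
crop("pics/w4.png","pics/w4c.png",220,240,420,400,4)
E
```

```text
(no output)
```

View pics/w4c.png

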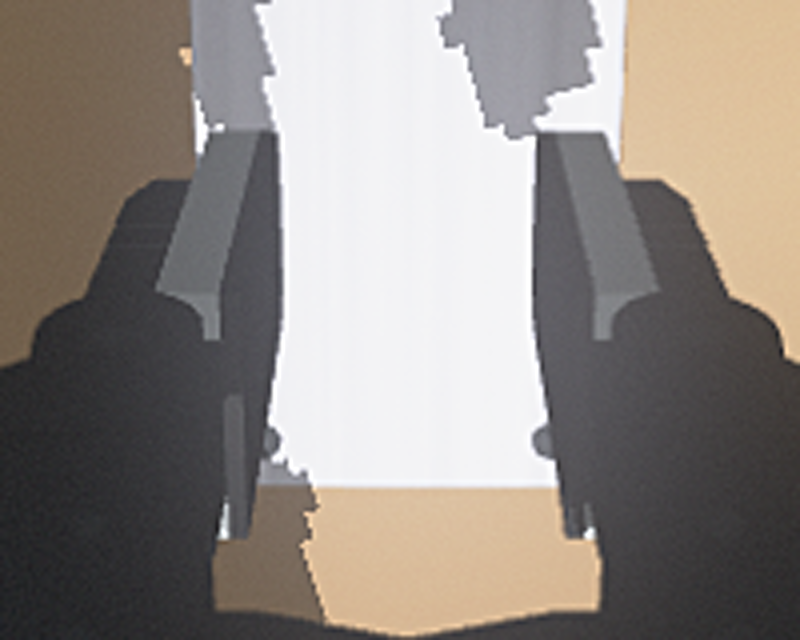

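The pads closed above the plate. Both views put the fingertips about 30 mm higher than the reported TCP height, so I'll reopen and feel downward carefully.

```bash
python3 -m creep '[{"claw":80,"travel":[0,0,0],"turn":0},{"claw":80,"travel":[0,0,0],"turn":0},{"claw":80,"travel":[0,0,0.5],"turn":0},{"claw":80,"travel":[0,0,1.0],"turn":0},{"claw":80,"travel":[0,0,1.0],"turn":0}]'; python3 - <<'E'
from h import *
plan([.480,-.0983,.12],-.5)
im=ctrl.get_image("wrist"); cv2.imwrite("pics/w5.png",im[:,:,::-1])
im=ctrl.get_image("side"); cv2.imwrite("pics/d5.png",im[:,:,::-1])
crop("pics/d5.png","pics/d5c.png",290,170,390,250,7)
E
```

```text
time_s: 4.2
ee_pos: [0.4788, -0.0987, -0.0095]
eef_rot: [[0.963, -0.269, -0.001], [-0.269, -0.963, 0.0], [-0.001, 0.0, -1.0]]
force: [-1.6, -0.3, -0.3]
opening: 0.803
t 4.20 pos [ 0.4788 -0.0987 -0.0095] yaw -15.6 F [-1.6 -0.3 -0.3] op 0.803
travel cm [  0.09  -0.07 -12.95] turn -0.263
```

View pics/d5c.png

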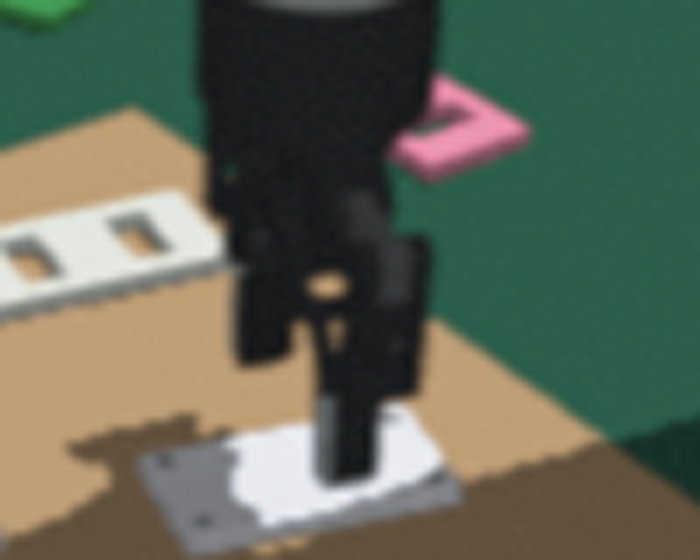

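View pics/w5.png

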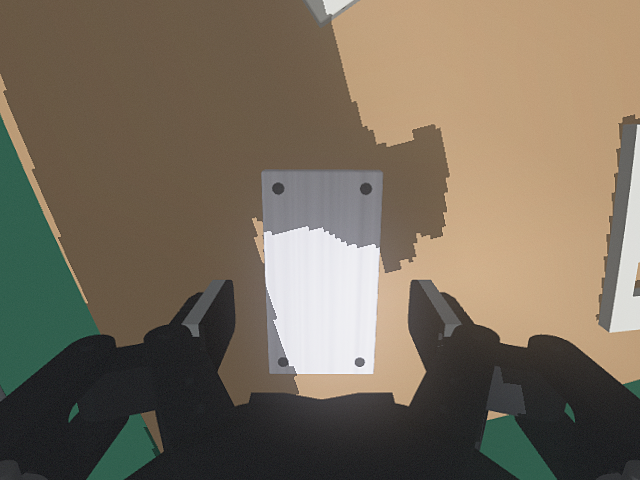

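```bash
python3 - <<'E'
from h import *
c=ctrl.calibration("wrist");o=ctrl.get_obs();p=o["ee_pos"];R=np.array(o["eef_rot"])
print(p)
K,D,e,A=cam(c)
et=(e-p)@R; print("eye tool",et)
for px in [(232,280),(411,280),(289,272.5),(354,272.5)]:
    u=cv2.undistortPoints(np.array(px,float).reshape(-1,1,2),K,D).ravel()
    d=(A@[u[0],-u[1],-1])@R
    for x in(.011,0.):
        print(px,x,(et+d*(x-et[0])/d[0]).round(4))
cs=ctrl.calibration("side")
for z in (.005,.01,.015,.02,.025,.03):
    Q=np.array([p+R@[xx,-.034,0] for xx in(-.011,.011)]);Q[:,2]=z
    print(z,((proj(cs,Q)-[290,170])*7).round(0).tolist())
E
```

```text
[ 0.47905281 -0.09880489 -0.00908693]
eye tool [ 0.06670872 -0.00089197 -0.17542105]
(232, 280) 0.011 [ 0.011  -0.0344 -0.0434]
(232, 280) 0.0 [ 0.     -0.041  -0.0173]
(411, 280) 0.011 [ 0.011   0.0329 -0.0433]
(411, 280) 0.0 [ 0.      0.0395 -0.0172]
(289, 272.5) 0.011 [ 0.011  -0.0136 -0.0357]
(289, 272.5) 0.0 [ 0.     -0.0161 -0.0081]
(354, 272.5) 0.011 [ 0.011   0.012  -0.0356]
(354, 272.5) 0.0 [ 0.      0.0146 -0.008 ]
0.005 [[361.0, 532.0], [298.0, 545.0]]
0.01 [[361.0, 519.0], [299.0, 532.0]]
0.015 [[362.0, 507.0], [299.0, 520.0]]
0.02 [[363.0, 495.0], [300.0, 507.0]]
0.025 [[363.0, 482.0], [300.0, 495.0]]
0.03 [[364.0, 469.0], [301.0, 482.0]]
```

```bash
python3 - <<'E'
from h import *
c=ctrl.calibration("wrist")
P=toplane(c,[(278,188),(366,188),(360,362),(283,362)],.011)
print(P.mean(0),np.linalg.norm(P[0]-P[1]),np.linalg.norm(P[0]-P[3]))
plan([*P.mean(0)[:2],-.025],-15.6)
E
python3 -m creep '[{"claw":75,"travel":[0,0.05,0.6],"turn":0},{"claw":72,"travel":[0,0.05,1.2],"turn":0},{"claw":70,"travel":[0,0.05,1.6],"turn":0},{"claw":70,"travel":[0,0.05,1.7],"turn":0},{"claw":70,"travel":[0,0.05,1.7],"turn":0}]'; python3 - <<'E'
from h import *
plan([.480,-.0983,.12],-.5)
im=ctrl.get_image("side"); cv2.imwrite("pics/d6.png",im[:,:,::-1])
im=ctrl.get_image("wrist"); cv2.imwrite("pics/w6.png",im[:,:,::-1])
crop("pics/d6.png","pics/d6c.png",300,180,380,260,7)
E
```

```text
[ 0.47995525 -0.09837818  0.011     ] 0.0362780664656915 0.08261068974299927
t 4.30 pos [ 0.4791 -0.0988 -0.0091] yaw -15.6 F [-0.3  0.2  0.4] op 0.800
travel cm [ 0.08 -0.07  1.59] turn 0.0
time_s: 4.92
ee_pos: [0.479, -0.0993, -0.026]
eef_rot: [[0.963, -0.269, -0.0], [-0.269, -0.963, -0.0], [-0.0, 0.0, -1.0]]
force: [0.9, -0.6, -0.0]
opening: 0.698
t 4.92 pos [ 0.479  -0.0993 -0.026 ] yaw -15.6 F [ 0.9 -0.6 -0. ] op 0.698
travel cm [  0.07  -0.12 -14.6 ] turn -0.263
```

View pics/d6c.png

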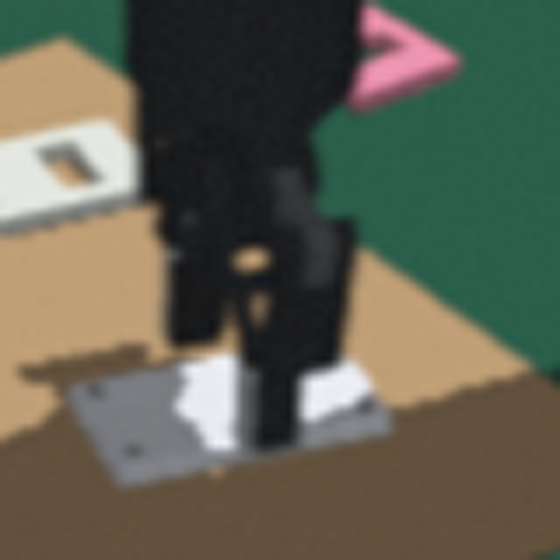

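View pics/w6.png

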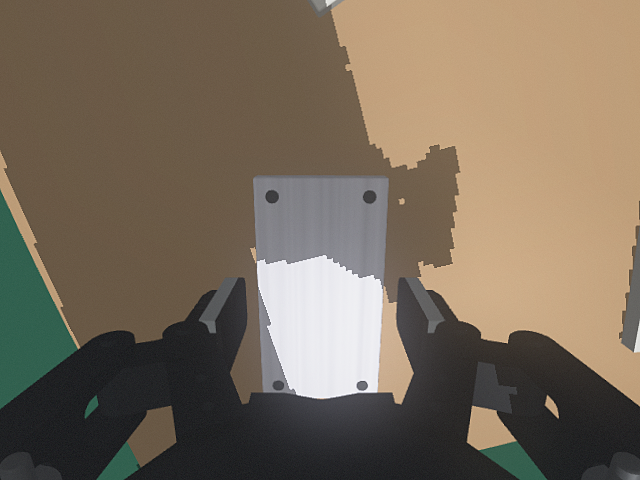

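```bash
python3 -m creep '[{"claw":70,"travel":[0.08,-0.1,0.3],"turn":0},{"claw":70,"travel":[0.08,-0.1,0.6],"turn":0},{"claw":70,"travel":[0.08,-0.1,0.8],"turn":0},{"claw":68,"travel":[0.08,-0.1,0.8],"turn":0},{"claw":66,"travel":[0.08,-0.1,0.8],"turn":0}]'; python3 - <<'E'
from h import *
plan([.480,-.0983,.12],-.5)
im=ctrl.get_image("side"); cv2.imwrite("pics/d7.png",im[:,:,::-1])
crop("pics/d7.png","pics/d7c.png",300,180,380,260,7)
c=ctrl.calibration("side");o=ctrl.get_obs();p=o["ee_pos"];R=np.array(o["eef_rot"])
for z in (.003,.006,.009,.012):
    Q=np.array([p+R@[xx,yy,0] for yy in (-.028,-.037) for xx in(-.011,.011)]);Q[:,2]=z
    print(z,((proj(c,Q)-[300,180])*7).round(0).tolist())
E
```

```text
time_s: 5.65
ee_pos: [0.4801, -0.0985, -0.0339]
eef_rot: [[0.963, -0.269, 0.0], [-0.269, -0.963, -0.0], [0.0, 0.0, -1.0]]
force: [-0.9, -1.0, 1.2]
opening: 0.66
t 5.65 pos [ 0.4801 -0.0985 -0.0339] yaw -15.6 F [-0.9 -1.   1.2] op 0.660
travel cm [-1.000e-02 -2.000e-02 -1.539e+01] turn -0.263
0.003 [[282.0, 458.0], [219.0, 471.0], [292.0, 473.0], [230.0, 486.0]]
0.006 [[282.0, 451.0], [220.0, 463.0], [292.0, 466.0], [230.0, 479.0]]
0.009 [[282.0, 443.0], [220.0, 456.0], [293.0, 458.0], [230.0, 471.0]]
0.012 [[283.0, 436.0], [220.0, 448.0], [293.0, 451.0], [230.0, 464.0]]
```

View pics/d7c.png

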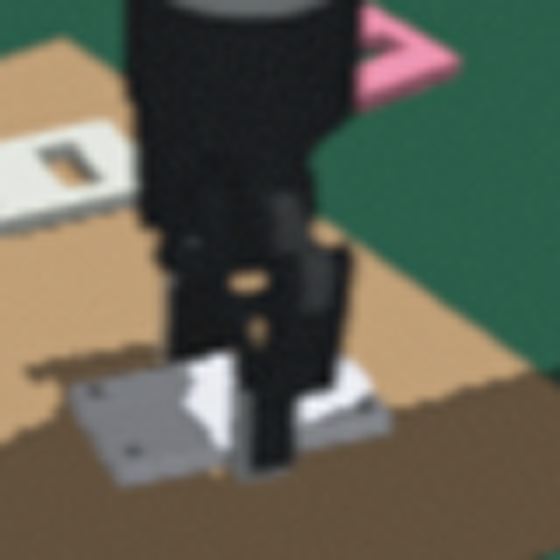

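```bash
python3 -m creep '[{"claw":55,"travel":[0,0,0],"turn":0},{"claw":45,"travel":[0,0,0],"turn":0},{"claw":40,"travel":[0,0,0],"turn":0},{"claw":40,"travel":[0,0,0],"turn":0},{"claw":40,"travel":[0,0,-1],"turn":0}]'; python3 - <<'E'
from h import *
plan([.48,-.0983,.08],-.5)
E
```

```text
time_s: 6.32
ee_pos: [0.4799, -0.0985, -0.0236]
eef_rot: [[0.963, -0.269, -0.0], [-0.269, -0.963, -0.0], [-0.0, 0.0, -1.0]]
force: [-1.2, -0.6, -0.4]
opening: 0.56
t 6.33 pos [ 0.4799 -0.0985 -0.0236] yaw -15.6 F [-1.2 -0.6 -0.4] op 0.560
travel cm [  0.    -0.03 -10.36] turn -0.263
```

```bash
python3 -m creep '[{"claw":40,"travel":[-1,-1,-5],"turn":0},{"claw":40,"travel":[-3,-5,-9],"turn":-0.13},{"claw":40,"travel":[-5,-9,-11.4],"turn":-0.26},{"claw":40,"travel":[-6.1,-10.6,-11.4],"turn":-0.263},{"claw":40,"travel":[-6.1,-10.6,-11.4],"turn":-0.263}]'; python3 - <<'E'
from h import *
ctrl.get_image("scene");ctrl.get_image("scene");
plan([.48,-.0983,.08],-.5)
c=ctrl.calibration("wrist");np.save("w8.npy",[c],allow_pickle=True)
im=ctrl.get_image("wrist"); cv2.imwrite("pics/w8.png",im[:,:,::-1])
plan([.48,-.0983,.08],-.5)
E
```

```text
time_s: 6.95
ee_pos: [0.4493, 0.0216, 0.0904]
eef_rot: [[1.0, -0.006, -0.0], [-0.006, -1.0, 0.001], [-0.0, -0.001, -1.0]]
force: [-0.2, -0.2, -1.2]
opening: 0.568
t 7.05 pos [0.4498 0.019  0.09  ] yaw -0.6 F [-0.6  0.5 -1.4] op 0.565
travel cm [ 3.14 11.7   1.01] turn -0.001
t 7.10 pos [0.4499 0.0186 0.0899] yaw -0.6 F [ 0.   0.8 -0.8] op 0.565
travel cm [ 3.14 11.65  1.  ] turn -0.002
```

View pics/w8.png

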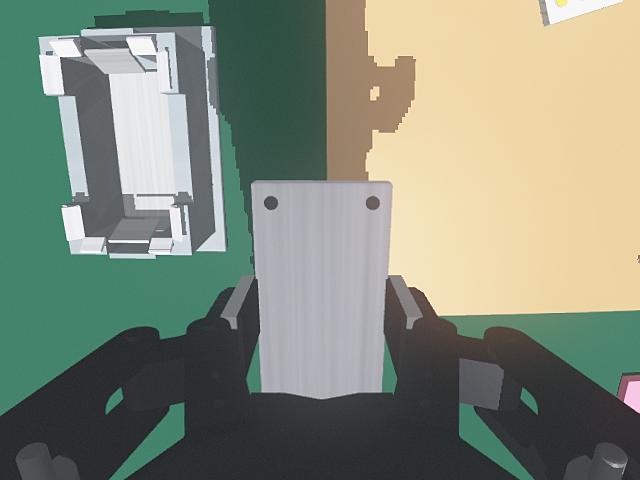

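The wrist view shows the held plate (dots at (271,203) and (372,203)) and the jig at (45–225, 25–258). I'll zoom in on the jig.

```bash
python3 - <<'E'
from h import *
crop("pics/w8.png","pics/w8c.png",25,10,240,270,2.3)
E
```

```text
(no output)
```

View pics/w8c.png

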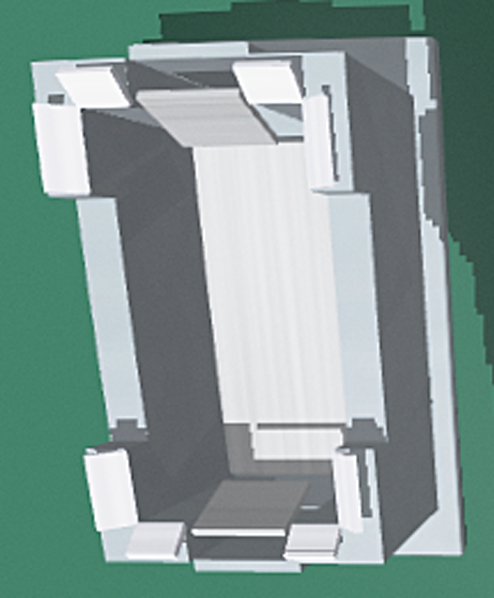

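```bash
cat >> h.py <<'E'
def quad(n,c,px,z):
    P=toplane(c,px,z)[:,:2]*1000
    l=(P[0]+P[1]-P[2]-P[3])/2; w=(P[1]+P[2]-P[0]-P[3])/2
    y=np.degrees(np.arctan2(l[1],l[0]))
    print(n,P.mean(0).round(1),"L %.1f W %.1f yaw %.2f"%(np.hypot(*l),np.hypot(*w),y))
    return P.mean(0)/1000,y
E
python3 - <<'E'
from h import *
c=np.load("w8.npy",allow_pickle=True)[0]
W=lambda p:np.array(p,float)/2.3+[25,10]-.3
quad("jig58",c,W([(32,62),(349,52),(384,562),(106,561)]),.058)
P=toplane(c,W([(32,62),(349,52),(384,562),(106,561)]),.058);print(P.round(4))
# flares tips at .064: inner-lower edges? inner slot ledges at 48mm
Q=toplane(c,W([(77,197),(117,195),(146,428),(107,430)]),.048);print("slotL",Q.round(4)[:,:2])
Q=toplane(c,W([(328,195),(370,195),(386,440),(344,420)]),.048);print("slotR",Q.round(4)[:,:2])
# held plate dots; z of plate top
o=ctrl.get_obs();R=np.array(o["eef_rot"]);p=o["ee_pos"]
for zt in (.115,.12,.125,.13,.135):
    D=toplane(c,[(271,203),(372.5,203)],zt)
    print(zt,np.linalg.norm(D[0]-D[1]),((D.mean(0)-p)@R*1000).round(1))
E
```

```text
jig58 [505.8 130.3] L 118.8 W 73.5 yaw -1.15
[[0.5658 0.166  0.058 ]
 [0.5646 0.0921 0.058 ]
 [0.4461 0.0949 0.058 ]
 [0.4468 0.168  0.058 ]]
slotL [[0.5368 0.1664]
 [0.5368 0.1561]
 [0.4794 0.1576]
 [0.4791 0.1683]]
slotR [[0.5352 0.1035]
 [0.5349 0.0934]
 [0.4754 0.0948]
 [0.4807 0.1051]]
0.115 0.040941010535388005 [ 36.9  -1.  -25.1]
0.12 0.03958002635745551 [ 37.9  -1.  -30.1]
0.125 0.03821904217952301 [ 38.9  -1.  -35.1]
0.13 0.03685805800159051 [ 39.9  -1.  -40.1]
0.135 0.035497073823658014 [ 40.9  -1.  -45.1]
```

```bash
python3 -m creep '[{"claw":40,"travel":[2,-4,0],"turn":0.01},{"claw":40,"travel":[4,-8,0],"turn":0.01},{"claw":40,"travel":[5.5,-11.1,1.5],"turn":0.01},{"claw":40,"travel":[5.5,-11.1,3],"turn":0.01},{"claw":40,"travel":[5.5,-11.1,3],"turn":0.01}]'; python3 - <<'E'
from h import *
ctrl.get_image("scene")
plan([.5063,.1294,.04],-1.2)
c=ctrl.calibration("wrist");np.save("w9.npy",[c],allow_pickle=True)
im=ctrl.get_image("wrist"); cv2.imwrite("pics/w9.png",im[:,:,::-1])
plan([.5063,.1294,.04],-1.2)
E
```

```text
time_s: 7.72
ee_pos: [0.5044, 0.1281, 0.0587]
eef_rot: [[1.0, -0.021, -0.004], [-0.021, -1.0, -0.003], [-0.004, 0.003, -1.0]]
force: [0.3, 0.0, -0.1]
opening: 0.561
t 7.78 pos [0.5048 0.1278 0.0594] yaw -1.3 F [-0.1 -0.4 -0.1] op 0.562
travel cm [ 0.15 -0.16  1.94] turn -0.001
t 7.83 pos [0.5053 0.1281 0.0599] yaw -1.3 F [ 0.5 -1.1 -0.9] op 0.563
travel cm [ 0.1  -0.14  1.99] turn -0.001
```

View pics/w9.png

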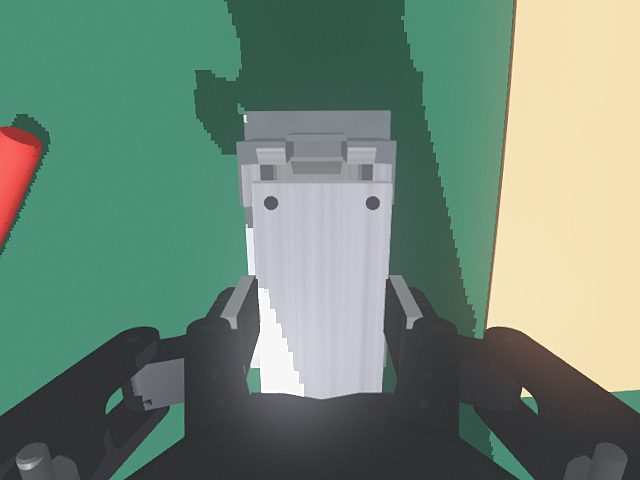

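```bash
python3 - <<'E'
from h import *
crop("pics/w9.png","pics/w9c.png",220,90,420,230,4)
E
```

```text
(no output)
```

View pics/w9c.png

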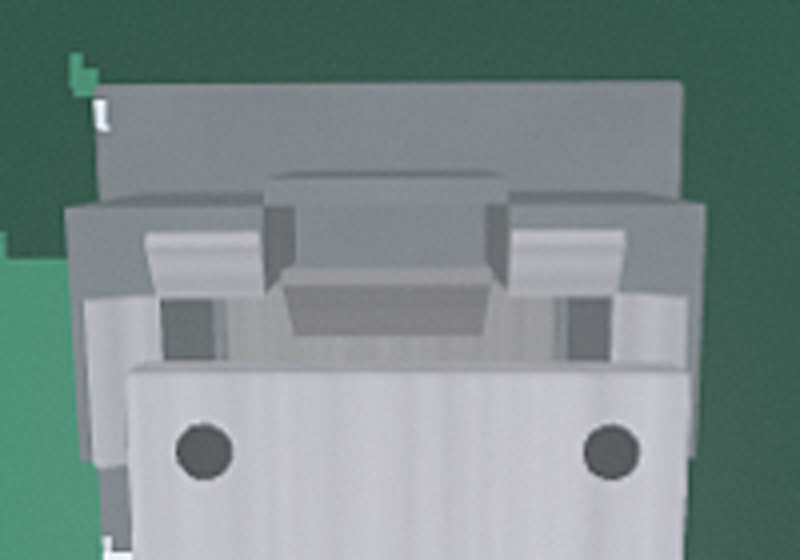

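```bash
python3 - <<'E'
from h import *
c=np.load("w9.npy",allow_pickle=True)[0]
W=lambda p:np.array(p,float)/4+[220,90]-.35
p=np.array([.5048,.1278,.0594]);R=np.array(ctrl.get_obs()["eef_rot"])
t=lambda q,z:((toplane(c,W(q),z)-p)@R*1000).round(1)[:,:2]
print("wall +x end 58",t([(65,207),(705,204)],.058).tolist())
print("tongue top hinge 58",t([(283,270),(492,268)],.058).tolist())
print("flare tops 64 y",t([(147,234),(262,234),(510,232),(626,232)],.064).tolist())
print("flare low 58",t([(155,293),(262,293),(510,293),(618,295)],.058).tolist())
print("foot",t([(97,88),(683,83)],.006).tolist())
print("dots",t([(204,452),(612,452)],.0594+.0449).tolist())
print("plate end",t([(130,370),(690,372)],.0594+.0449).tolist())
E
```

```text
wall +x end 58 [[60.4, -39.7], [60.7, 33.2]]
tongue top hinge 58 [[53.2, -15.0], [53.4, 9.0]]
flare tops 64 y [[57.6, -29.4], [57.6, -16.7], [57.8, 10.6], [57.9, 23.5]]
flare low 58 [[50.6, -29.8], [50.6, -17.4], [50.6, 11.2], [50.4, 23.6]]
foot [[75.3, -45.6], [76.0, 39.3]]
dots [[41.1, -18.5], [41.2, 17.2]]
plate end [[48.4, -24.6], [48.2, 23.7]]
```

```bash
python3 - <<'E'
from h import *
plan([.5056,.1303,.024],-1.0)
E
```

```text
t 7.83 pos [0.5053 0.1281 0.0599] yaw -1.3 F [ 0.5 -1.1 -0.9] op 0.563
travel cm [ 0.03 -0.23  3.59] turn -0.005
```

```bash
python3 -m creep '[{"claw":40,"travel":[0.03,-0.17,0],"turn":-0.005},{"claw":40,"travel":[0.03,-0.17,1.2],"turn":-0.005},{"claw":40,"travel":[0.03,-0.17,2.4],"turn":-0.005},{"claw":40,"travel":[0.03,-0.17,3],"turn":-0.005},{"claw":40,"travel":[0.03,-0.17,3],"turn":-0.005}]'; python3 - <<'E'
from h import *
plan([.5056,.1303,.015],-1.0)
im=ctrl.get_image("wrist"); cv2.imwrite("pics/w10.png",im[:,:,::-1])
crop("pics/w10.png","pics/w10c.png",200,70,440,250,3.3)
plan([.5056,.1303,.015],-1.0)
E
```

```text
time_s: 8.45
ee_pos: [0.5056, 0.132, 0.0293]
eef_rot: [[1.0, -0.014, -0.001], [-0.014, -1.0, -0.001], [-0.001, 0.001, -1.0]]
force: [0.3, -0.6, -0.5]
opening: 0.562
t 8.45 pos [0.5056 0.132  0.0293] yaw -0.8 F [ 0.3 -0.6 -0.5] op 0.562
travel cm [0.   0.17 1.43] turn 0.003
t 8.50 pos [0.506  0.132  0.0297] yaw -0.8 F [ 0.  -0.3 -0. ] op 0.561
travel cm [-0.04  0.17  1.47] turn 0.003
```

View pics/w10c.png

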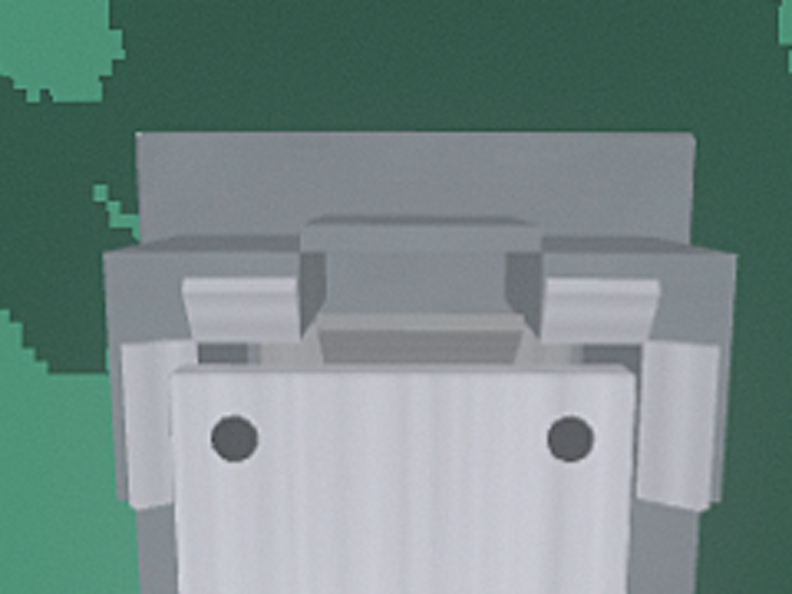

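```bash
python3 - <<'E'
from h import *
c=ctrl.calibration("wrist")
W=lambda p:np.array(p,float)/3.3+[200,70]-.35
o=ctrl.get_obs();p=o["ee_pos"];R=np.array(o["eef_rot"])
t=lambda q,z:((toplane(c,W(q),z)-p)@R*1000).round(1)[:,:2]
print("wall +x end 58",t([(104,253),(737,254)],.058).tolist())
print("tongue top hinge 58",t([(317,315),(524,315)],.058).tolist())
print("flare tops 64 y",t([(183,281),(300,281),(544,280),(660,280)],.064).tolist())
print("foot",t([(137,134),(694,134)],.006).tolist())
print("dots",t([(235,438),(571,438)],p[2]+.0449).tolist())
print("plate end",t([(174,370),(635,370)],p[2]+.0449).tolist())
plan([.5056,.1303,.015],-1.0)
E
```

```text
wall +x end 58 [[59.6, -35.1], [59.6, 38.1]]
tongue top hinge 58 [[52.4, -10.6], [52.4, 13.6]]
flare tops 64 y [[56.8, -25.0], [56.8, -12.0], [56.9, 15.1], [57.0, 28.0]]
foot [[74.9, -41.2], [75.0, 44.0]]
dots [[41.1, -18.3], [41.2, 17.3]]
plate end [[48.4, -24.5], [48.4, 23.7]]
t 8.50 pos [0.506  0.132  0.0297] yaw -0.8 F [ 0.  -0.3 -0. ] op 0.561
travel cm [-0.04  0.17  1.47] turn 0.003
```

```bash
python3 -m creep '[{"claw":40,"travel":[0,0.19,0],"turn":0},{"claw":40,"travel":[0,0.19,0],"turn":0},{"claw":40,"travel":[0,0.19,0.6],"turn":0},{"claw":40,"travel":[0,0.19,1.1],"turn":0},{"claw":40,"travel":[0,0.19,1.2],"turn":0}]'; python3 - <<'E'
from h import *
plan([.5056,.1301,.015],-.8)
im=ctrl.get_image("wrist"); cv2.imwrite("pics/w11.png",im[:,:,::-1])
im=ctrl.get_image("scene"); cv2.imwrite("pics/s11.png",im[:,:,::-1])
a=cv2.imread("pics/w11.png")[70:250,200:440];b=cv2.imread("pics/s11.png")[150:270,320:480]
cv2.imwrite("pics/m11.png",np.hstack([cv2.resize(a,(400,300)),cv2.resize(b,(400,300))]))
plan([.5056,.1301,.015],-.8)
E
```

```text
time_s: 9.12
ee_pos: [0.5059, 0.1302, 0.0176]
eef_rot: [[1.0, -0.014, -0.001], [-0.014, -1.0, -0.0], [-0.001, 0.0, -1.0]]
force: [-0.5, -0.1, -1.1]
opening: 0.564
t 9.12 pos [0.5059 0.1302 0.0176] yaw -0.8 F [-0.5 -0.1 -1.1] op 0.564
travel cm [-0.03  0.01  0.26] turn -0.0
t 9.22 pos [0.506  0.1302 0.0178] yaw -0.8 F [ 0.7 -0.4 -1.1] op 0.564
travel cm [-0.04  0.01  0.28] turn -0.0
```

View pics/m11.png

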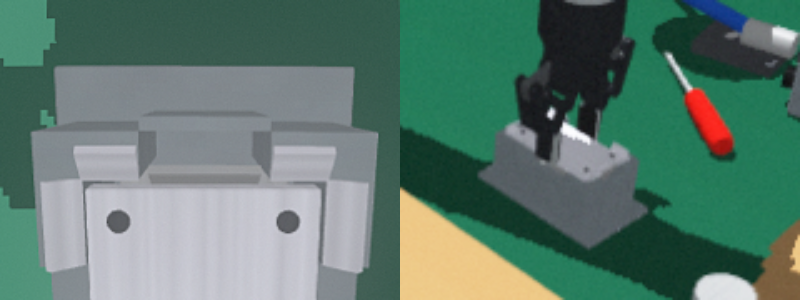

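```bash
python3 -m creep '[{"claw":40,"travel":[-0.03,0,0.2],"turn":0},{"claw":40,"travel":[-0.03,0,0.3],"turn":0},{"claw":40,"travel":[-0.03,0,0.4],"turn":0},{"claw":40,"travel":[-0.03,0,0.4],"turn":0},{"claw":40,"travel":[-0.03,0,0.4],"turn":0}]'
```

```text
time_s: 9.85
ee_pos: [0.5064, 0.1303, 0.0147]
eef_rot: [[1.0, -0.014, 0.001], [-0.014, -1.0, 0.0], [0.001, -0.0, -1.0]]
force: [-0.4, 0.6, 6.0]
opening: 0.567
```

```bash
python3 -m creep '[{"claw":75,"travel":[0,0,0],"turn":0},{"claw":85,"travel":[0,0,0],"turn":0},{"claw":85,"travel":[0,0,-2],"turn":0},{"claw":40,"travel":[0,0,-4],"turn":0},{"claw":0,"travel":[0,0,-4],"turn":0}]'; python3 - <<'E'
from h import *
plan([.5056,.1301,.035],-.8)
im=ctrl.get_image("wrist"); cv2.imwrite("pics/w12.png",im[:,:,::-1])
E
```

```text
time_s: 10.48
ee_pos: [0.5068, 0.1305, 0.055]
eef_rot: [[1.0, -0.014, 0.003], [-0.014, -1.0, 0.001], [0.003, -0.001, -1.0]]
force: [-0.1, -0.8, -0.5]
opening: 0.432
t 10.47 pos [0.5068 0.1305 0.055 ] yaw -0.8 F [-0.1 -0.8 -0.5] op 0.432
travel cm [-0.12  0.04  2.  ] turn -0.0
```

View pics/w12.png

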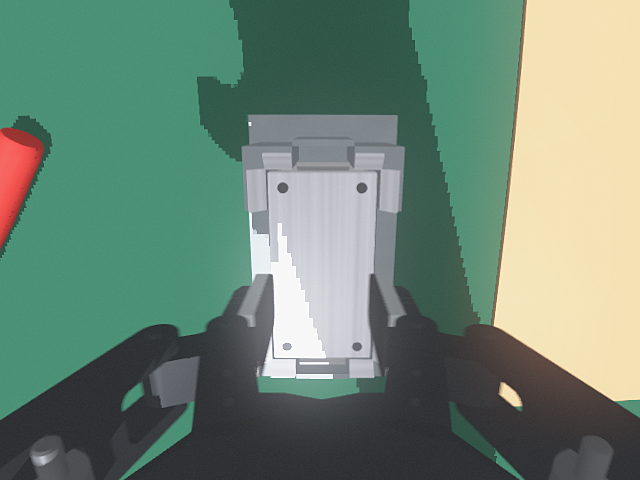

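The plate is lying in the mouth, with dots at (283,188), (362,188), (357,346) and (287,346). Next I'll press it mid-part with the fingers shut.

```bash
python3 - <<'E'
from h import *
c=ctrl.calibration("wrist")
for z in(.058,.06,.062): quad("plate",c,[(282.7,188),(362,188),(357,346.5),(287,346.5)],z)
plan([.5058,.1302,.035],-.8)
E
python3 -m creep '[{"claw":0,"travel":[-0.1,0,0],"turn":0},{"claw":0,"travel":[-0.1,0,0],"turn":0},{"claw":0,"travel":[-0.1,0,0.8],"turn":0},{"claw":0,"travel":[-0.1,0,1.6],"turn":0},{"claw":0,"travel":[-0.1,0,1.8],"turn":0}]'; python3 - <<'E'
from h import *
plan([.5058,.1302,.025],-.8)
im=ctrl.get_image("scene"); cv2.imwrite("pics/s13.png",im[:,:,::-1])
im=ctrl.get_image("wrist"); cv2.imwrite("pics/w13.png",im[:,:,::-1])
a=cv2.imread("pics/w13.png")[100:400,160:480];b=cv2.imread("pics/s13.png")[150:270,320:480]
cv2.imwrite("pics/m13.png",np.hstack([cv2.resize(a,(400,375)),cv2.resize(b,(400,375))]))
plan([.5058,.1302,.025],-.8)
E
```

```text
plate [504.9 130.6] L 82.0 W 36.1 yaw -0.84
plate [505.6 130.6] L 81.0 W 35.6 yaw -0.84
plate [506.4 130.6] L 80.1 W 35.2 yaw -0.84
t 10.53 pos [0.5061 0.1304 0.0542] yaw -0.8 F [-0.2  0.7 -0. ] op 0.344
travel cm [-0.04  0.02  1.92] turn -0.0
time_s: 11.15
ee_pos: [0.5042, 0.1301, 0.0351]
eef_rot: [[1.0, -0.014, -0.002], [-0.014, -1.0, -0.001], [-0.001, 0.001, -1.0]]
force: [0.4, 0.1, -0.8]
opening: -0.001
t 11.15 pos [0.5042 0.1301 0.0351] yaw -0.8 F [ 0.4  0.1 -0.8] op -0.001
travel cm [ 0.16 -0.02  1.01] turn -0.0
t 11.25 pos [0.5045 0.1302 0.0356] yaw -0.8 F [ 0.9  0.  -0.1] op -0.000
travel cm [ 0.13 -0.01  1.06] turn -0.0
```

View pics/m13.png

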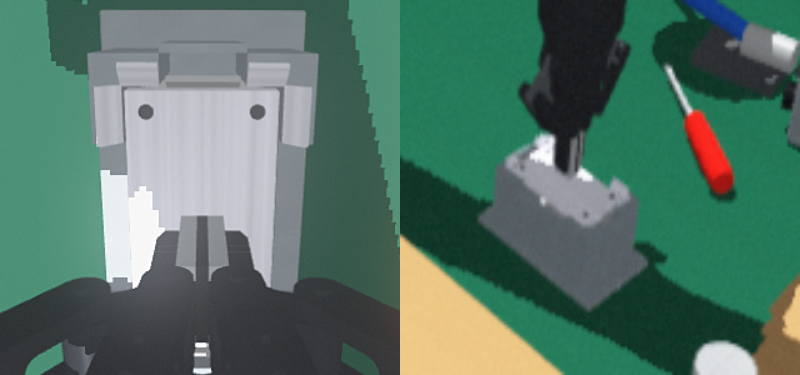

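```bash
python3 -m creep '[{"claw":0,"travel":[0.12,0,0.5],"turn":0},{"claw":0,"travel":[0.12,0,0.9],"turn":0},{"claw":0,"travel":[0.12,0,1.2],"turn":0},{"claw":0,"travel":[0.12,0,1.5],"turn":0},{"claw":0,"travel":[0.12,0,1.8],"turn":0}]'
```

```text
time_s: 11.88
ee_pos: [0.5063, 0.1303, 0.0181]
eef_rot: [[1.0, -0.014, 0.001], [-0.014, -1.0, 0.0], [0.001, -0.0, -1.0]]
force: [0.4, 0.0, 3.6]
opening: -0.001
```

```bash
python3 -m creep '[{"claw":0,"travel":[-0.03,0,0.4],"turn":0},{"claw":0,"travel":[-0.03,0,0.8],"turn":0},{"claw":0,"travel":[-0.03,0,1.2],"turn":0},{"claw":0,"travel":[-0.03,0,1.6],"turn":0},{"claw":0,"travel":[-0.03,0,2],"turn":0}]'
```

```text
time_s: 12.5
ee_pos: [0.5055, 0.1302, -0.0024]
eef_rot: [[1.0, -0.014, -0.001], [-0.014, -1.0, -0.0], [-0.001, 0.0, -1.0]]
force: [0.3, 0.3, 0.8]
opening: -0.0
```

```bash
python3 -m creep '[{"claw":0,"travel":[0,0,0.4],"turn":0},{"claw":0,"travel":[0,0,0.7],"turn":0},{"claw":0,"travel":[0,0,0.9],"turn":0},{"claw":0,"travel":[0,0,1.0],"turn":0},{"claw":0,"travel":[0,0,1.1],"turn":0}]'; python3 - <<'E'
from h import *
plan([.5058,.1302,.025],-.8)
im=ctrl.get_image("side"); cv2.imwrite("pics/d14.png",im[:,:,::-1])
im=ctrl.get_image("wrist"); cv2.imwrite("pics/w14.png",im[:,:,::-1])
a=cv2.imread("pics/w14.png")[100:400,160:480];b=cv2.imread("pics/d14.png")[240:330,340:440]
cv2.imwrite("pics/m14.png",np.hstack([cv2.resize(a,(400,375)),cv2.resize(b,(400,375))]))
E
```

```text
time_s: 13.12
ee_pos: [0.5057, 0.1302, -0.012]
eef_rot: [[1.0, -0.014, 0.0], [-0.014, -1.0, 0.0], [0.0, -0.0, -1.0]]
force: [-2.2, -1.0, 13.1]
opening: 0.006
t 13.12 pos [ 0.5057  0.1302 -0.012 ] yaw -0.8 F [-2.2 -1.  13.1] op 0.006
travel cm [ 0.01  0.   -3.7 ] turn -0.0
```

View pics/m14.png

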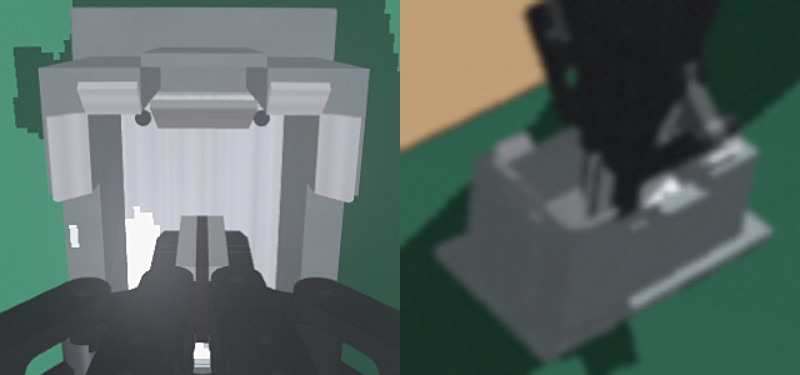

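Force is 13 N and the +x end is below its tongue. I'll hold the push.

```bash
python3 -m creep '[{"claw":0,"travel":[0,0,0],"turn":0},{"claw":0,"travel":[0,0,0],"turn":0},{"claw":0,"travel":[0,0,0],"turn":0},{"claw":0,"travel":[0,0,0],"turn":0},{"claw":0,"travel":[0,0,0],"turn":0}]';  python3 -m creep '[{"claw":0,"travel":[0,0,0],"turn":0},{"claw":0,"travel":[0,0,0],"turn":0},{"claw":0,"travel":[0,0,0],"turn":0},{"claw":0,"travel":[0,0,0],"turn":0},{"claw":0,"travel":[0,0,0],"turn":0}]'
```

```text
time_s: 13.85
ee_pos: [0.5057, 0.1302, -0.0118]
eef_rot: [[1.0, -0.014, 0.0], [-0.014, -1.0, 0.0], [0.0, -0.0, -1.0]]
force: [-1.5, 0.2, 12.3]
opening: -0.004
time_s: 14.48
ee_pos: [0.5057, 0.1302, -0.0118]
eef_rot: [[1.0, -0.014, 0.0], [-0.014, -1.0, 0.0], [0.0, -0.0, -1.0]]
force: [-1.3, 0.4, 11.6]
opening: -0.003
```

```bash
python3 -m creep '[{"claw":0,"travel":[0,0,-4],"turn":0},{"claw":0,"travel":[0,0,-8],"turn":0},{"claw":40,"travel":[0,0,-12],"turn":0},{"claw":80,"travel":[-3,0,-14],"turn":0},{"claw":80,"travel":[-3,0,-14],"turn":0}]'; python3 - <<'E'
from h import *
plan([.5058,.1302,.025],-.8)
im=ctrl.get_image("wrist"); cv2.imwrite("pics/w15.png",im[:,:,::-1])
a=cv2.imread("pics/w15.png")[80:320,200:460]
cv2.imwrite("pics/m15.png",cv2.resize(a,(650,600),interpolation=cv2.INTER_CUBIC))
E
```

```text
time_s: 15.1
ee_pos: [0.4743, 0.1308, 0.1284]
eef_rot: [[1.0, -0.013, 0.0], [-0.013, -1.0, 0.0], [0.0, -0.0, -1.0]]
force: [-0.0, -0.0, -0.8]
opening: 0.635
t 15.10 pos [0.4743 0.1308 0.1284] yaw -0.8 F [-0.  -0.  -0.8] op 0.635
travel cm [ 3.15  0.03 10.34] turn 0.001
```

View pics/m15.png

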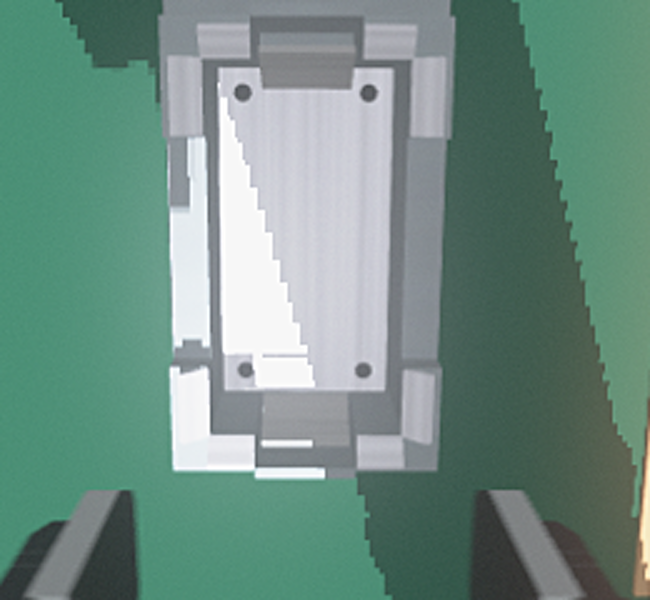

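```bash
python3 - <<'E'
from h import *
c=ctrl.calibration("wrist")
px=np.array([(242,92.5),(369,92.5),(363,370.5),(246,370.5)])/2.5+[200,80]-.3
for z in (.0225,): 
    quad("p",c,px,z); P=toplane(c,px,z); print([np.linalg.norm(P[i]-P[j]).round(4) for i,j in((0,1),(1,2),(2,3),(3,0))])
a=np.radians(-11)
plan(np.r_[np.array([.4596,-.2571])-.0*np.array([np.cos(a),np.sin(a)]),.06],-11)
E
```

```text
p [508.3 130.9] L 82.0 W 36.0 yaw -0.91
[np.float64(0.0362), np.float64(0.082), np.float64(0.0358), np.float64(0.082)]
t 15.15 pos [0.4755 0.1308 0.1277] yaw -0.8 F [ 0.1 -0.1 -0.1] op 0.720
travel cm [-1.07 38.82  6.75] turn 0.178
```

```bash
python3 -m creep '[{"claw":80,"travel":[0,6,0],"turn":0},{"claw":80,"travel":[0,12,0],"turn":0.03},{"claw":80,"travel":[-0.5,18,0],"turn":0.06},{"claw":80,"travel":[-0.8,24,2],"turn":0.12},{"claw":80,"travel":[-1,30,4],"turn":0.178}]'; python3 -m creep '[{"claw":80,"travel":[0,4.5,1.5],"turn":0},{"claw":80,"travel":[0,8.8,3],"turn":0},{"claw":80,"travel":[0,8.8,3],"turn":0},{"claw":80,"travel":[0,8.8,3],"turn":0},{"claw":80,"travel":[0,8.8,3],"turn":0}]';  python3 - <<'E'
from h import *
plan([.4596,-.2571,.01],-11)
c=ctrl.calibration("wrist");np.save("w16.npy",[c],allow_pickle=True)
im=ctrl.get_image("wrist"); cv2.imwrite("pics/w16.png",im[:,:,::-1])
plan([.4596,-.2571,.01],-11)
E
```

```text
time_s: 15.78
ee_pos: [0.4622, -0.17, 0.0864]
eef_rot: [[0.981, -0.193, 0.001], [-0.193, -0.981, -0.0], [0.001, 0.0, -1.0]]
force: [-0.7, -0.6, 0.7]
opening: 0.803
time_s: 16.4
ee_pos: [0.4456, -0.2526, 0.0575]
eef_rot: [[0.982, -0.189, 0.0], [-0.189, -0.982, 0.001], [0.0, -0.001, -1.0]]
force: [-0.3, 0.4, 1.0]
opening: 0.797
t 16.40 pos [ 0.4456 -0.2526  0.0575] yaw -10.9 F [-0.3  0.4  1. ] op 0.797
travel cm [1.46 0.18 4.75] turn 0.002
t 16.45 pos [ 0.4456 -0.2526  0.0577] yaw -10.9 F [-0.1  0.4 -0.2] op 0.799
travel cm [1.46 0.18 4.77] turn 0.002
```

View pics/w16.png

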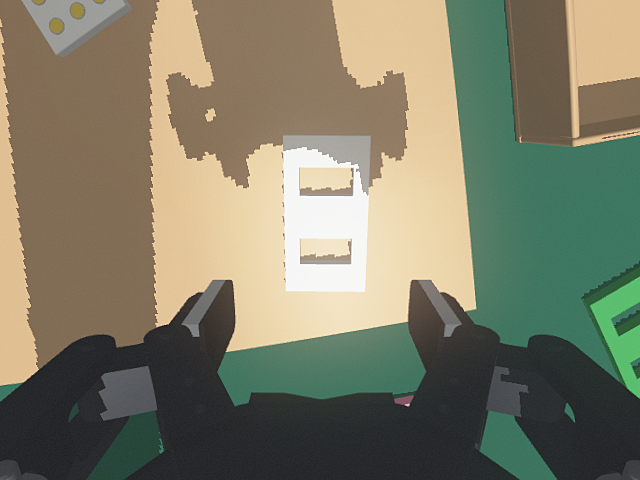

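The frame is at (283–371, 136–292), nearly square to the view.

```bash
python3 - <<'E'
from h import *
c=np.load("w16.npy",allow_pickle=True)[0]
P,y=quad("frame",c,[(283,135.5),(371,135.5),(365,292),(286,291)],.011)
quad("windows",c,[(299.5,167),(354,167),(351.5,264),(299.5,264)],.011)
plan([P[0],P[1],-.026],y)
E
```

```text
frame [ 458.6 -257.3] L 96.4 W 50.2 yaw -11.16
windows [ 458.9 -257.2] L 59.9 W 32.0 yaw -11.35
t 16.45 pos [ 0.4456 -0.2526  0.0577] yaw -10.9 F [-0.1  0.4 -0.2] op 0.799
travel cm [1.36 0.22 8.37] turn 0.005
```

```bash
python3 -m creep '[{"claw":80,"travel":[0.7,0.15,1.5],"turn":0.005},{"claw":75,"travel":[1.35,0.25,4],"turn":0.005},{"claw":72,"travel":[1.35,0.25,6.5],"turn":0.005},{"claw":70,"travel":[1.35,0.25,8.2],"turn":0.005},{"claw":70,"travel":[1.35,0.25,8.2],"turn":0.005}]';  python3 - <<'E'
from h import *
plan([.4587,-.2573,-.034],-11.2)
c=ctrl.calibration("wrist");np.save("w17.npy",[c],allow_pickle=True)
im=ctrl.get_image("wrist"); cv2.imwrite("pics/w17.png",im[:,:,::-1])
plan([.4587,-.2573,-.034],-11.2)
E
```

```text
time_s: 17.08
ee_pos: [0.4569, -0.2584, -0.0258]
eef_rot: [[0.981, -0.195, -0.002], [-0.195, -0.981, 0.001], [-0.002, -0.001, -1.0]]
force: [-0.4, -0.3, 0.6]
opening: 0.701
t 17.07 pos [ 0.4569 -0.2584 -0.0258] yaw -11.3 F [-0.4 -0.3  0.6] op 0.701
travel cm [ 0.16 -0.14  0.82] turn -0.001
t 17.12 pos [ 0.4574 -0.2588 -0.0248] yaw -11.3 F [-0.1 -0.3  0.7] op 0.702
travel cm [ 0.1  -0.17  0.92] turn -0.001
```

View pics/w17.png

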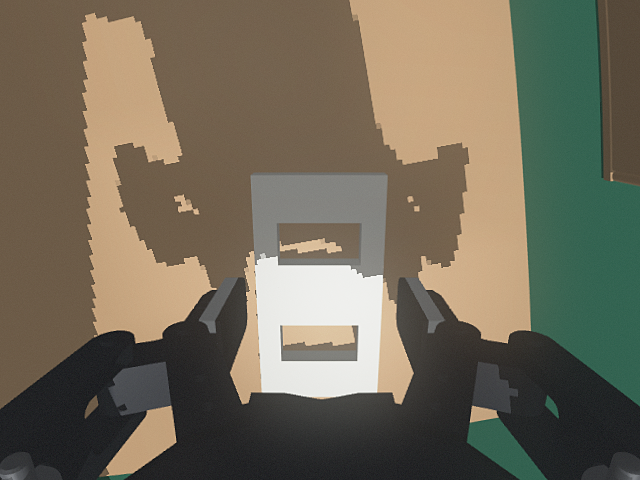

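```bash
python3 - <<'E'
from h import *
c=np.load("w17.npy",allow_pickle=True)[0]
p,y=quad("windows",c,[(277.5,223.5),(361,223.5),(358,361),(281,361)],.011)
plan([*p,-.0345],y)
E
```

```text
windows [ 458.6 -257.1] L 59.8 W 32.0 yaw -11.20
t 17.12 pos [ 0.4574 -0.2588 -0.0248] yaw -11.3 F [-0.1 -0.3  0.7] op 0.702
travel cm [ 0.09 -0.19  0.97] turn -0.001
```

```bash
python3 -m creep '[{"claw":70,"travel":[0.1,-0.12,0.4],"turn":0},{"claw":70,"travel":[0.1,-0.12,0.9],"turn":0},{"claw":70,"travel":[0.1,-0.12,0.9],"turn":0},{"claw":50,"travel":[0.1,-0.12,0.9],"turn":0},{"claw":40,"travel":[0.1,-0.12,0.9],"turn":0}]';  python3 -m creep '[{"claw":40,"travel":[0,0,0],"turn":0},{"claw":40,"travel":[0,0,0],"turn":0},{"claw":40,"travel":[0,0,-3],"turn":0},{"claw":40,"travel":[0,0,-7],"turn":0},{"claw":40,"travel":[0,0,-12],"turn":0}]'; python3 - <<'E'
from h import *
plan([.475,.1,.09],-.8)
E
```

```text
time_s: 17.75
ee_pos: [0.459, -0.2582, -0.0322]
eef_rot: [[0.981, -0.196, 0.001], [-0.196, -0.981, -0.0], [0.001, 0.0, -1.0]]
force: [-1.7, 0.9, 10.0]
opening: 0.565
time_s: 18.38
ee_pos: [0.458, -0.2578, 0.0874]
eef_rot: [[0.981, -0.196, -0.001], [-0.196, -0.981, 0.001], [-0.002, -0.0, -1.0]]
force: [-0.2, 0.6, 0.0]
opening: 0.567
t 18.38 pos [ 0.458  -0.2578  0.0874] yaw -11.3 F [-0.2  0.6  0. ] op 0.567
travel cm [ -5.35 -35.41  -0.23] turn -0.183
```

```bash
python3 -m creep '[{"claw":40,"travel":[-1,-6,0],"turn":0},{"claw":40,"travel":[-1.7,-12,0],"turn":-0.03},{"claw":40,"travel":[-2.5,-18,0],"turn":-0.06},{"claw":40,"travel":[-3.2,-24,0],"turn":-0.12},{"claw":40,"travel":[-4,-30,0],"turn":-0.183}]';  python3 - <<'E'
from h import *
plan([.506,.1302,.06],-.8)
E
```

```text
time_s: 19.0
ee_pos: [0.4785, 0.0458, 0.0868]
eef_rot: [[1.0, -0.012, 0.001], [-0.012, -1.0, -0.0], [0.001, 0.0, -1.0]]
force: [0.9, 0.0, -1.2]
opening: 0.565
t 19.00 pos [0.4785 0.0458 0.0868] yaw -0.7 F [ 0.9  0.  -1.2] op 0.565
travel cm [ 2.65 -8.48  2.68] turn 0.001
```

```bash
python3 -m creep '[{"claw":40,"travel":[1.5,-4.5,0],"turn":0},{"claw":40,"travel":[2.75,-8.55,0.5],"turn":0},{"claw":40,"travel":[2.75,-8.55,2.7],"turn":0},{"claw":40,"travel":[2.75,-8.55,4.7],"turn":0},{"claw":40,"travel":[2.75,-8.55,4.7],"turn":0}]';  python3 - <<'E'
from h import *
ctrl.get_image("side")
plan([.506,.1302,.04],-.8)
c=ctrl.calibration("wrist");np.save("w18.npy",[c],allow_pickle=True)
im=ctrl.get_image("wrist"); cv2.imwrite("pics/w18.png",im[:,:,::-1])
plan([.506,.1302,.04],-.8)
crop("pics/w18.png","pics/w18c.png",200,90,440,270,3.3)
E
```

```text
time_s: 19.62
ee_pos: [0.5057, 0.1288, 0.0387]
eef_rot: [[1.0, -0.014, -0.003], [-0.014, -1.0, -0.001], [-0.003, 0.001, -1.0]]
force: [-0.6, 0.4, -0.4]
opening: 0.564
t 19.68 pos [0.5065 0.1288 0.0395] yaw -0.8 F [ 0.4 -0.1 -1.4] op 0.562
travel cm [-0.05 -0.14 -0.05] turn -0.0
t 19.73 pos [0.5071 0.1289 0.04  ] yaw -0.8 F [-0.3 -0.5 -0.6] op 0.564
travel cm [-0.12 -0.13  0.  ] turn -0.001
```

View pics/w18c.png

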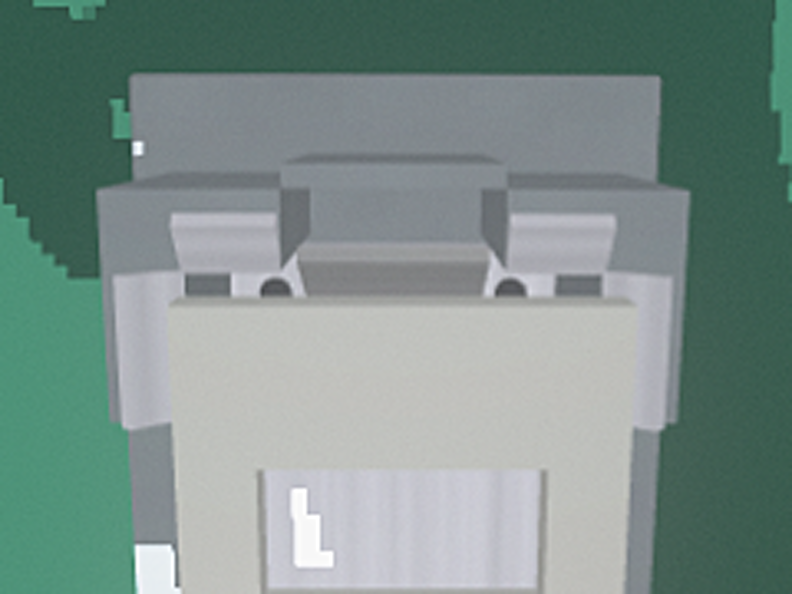

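```bash
python3 - <<'E'
from h import *
c=np.load("w18.npy",allow_pickle=True)[0]
W=lambda p:np.array(p,float)/3.3+[200,90]-.35
p=np.array([.5065,.1288,.0395]);R=np.array(ctrl.get_obs()["eef_rot"])
t=lambda q,z:((toplane(c,W(q),z)-p)@R*1000).round(1)[:,:2]
print("wall",t([(97,192),(690,192)],.058).tolist())
print("tongue",t([(301,244),(491,244)],.058).tolist())
print("flare tops",t([(171,216),(277,216),(510,216),(615,216)],.064).tolist())
print("foot",t([(131,76),(660,77)],.006).tolist())
print("end",t([(171,304),(636,304)],p[2]+.0432).tolist(), "win",t([(259,470),(545,470)],p[2]+.0432).tolist())
E
```

```text
wall [[58.6, -38.2], [58.6, 34.9]]
tongue [[52.2, -13.2], [52.2, 10.4]]
flare tops [[56.1, -28.1], [56.0, -15.5], [56.1, 12.2], [56.1, 24.7]]
foot [[74.1, -44.1], [74.0, 40.8]]
end [[48.2, -25.1], [48.3, 24.2]] win [[30.0, -16.3], [30.0, 15.0]]
```

```bash
python3 -m creep '[{"claw":40,"travel":[-0.1,-0.11,0],"turn":0},{"claw":40,"travel":[-0.1,-0.11,0.5],"turn":0},{"claw":40,"travel":[-0.1,-0.11,1.2],"turn":0},{"claw":40,"travel":[-0.1,-0.11,1.9],"turn":0},{"claw":40,"travel":[-0.1,-0.11,2.0],"turn":0}]';  python3 - <<'E'
from h import *
plan([.5058,.13,.016],-.8)
im=ctrl.get_image("wrist"); cv2.imwrite("pics/w19.png",im[:,:,::-1])
plan([.5058,.13,.016],-.8)
crop("pics/w19.png","pics/w19c.png",200,90,440,270,3.3)
E
```

```text
time_s: 20.35
ee_pos: [0.5055, 0.13, 0.0188]
eef_rot: [[1.0, -0.014, -0.001], [-0.014, -1.0, -0.0], [-0.001, 0.0, -1.0]]
force: [0.1, -0.2, -0.1]
opening: 0.56
t 20.35 pos [0.5055 0.13   0.0188] yaw -0.8 F [ 0.1 -0.2 -0.1] op 0.560
travel cm [ 0.03 -0.    0.28] turn -0.0
t 20.40 pos [0.5057 0.13   0.019 ] yaw -0.8 F [-0.5  0.3 -0.8] op 0.562
travel cm [ 0.01 -0.    0.3 ] turn -0.0
```

View pics/w19c.png

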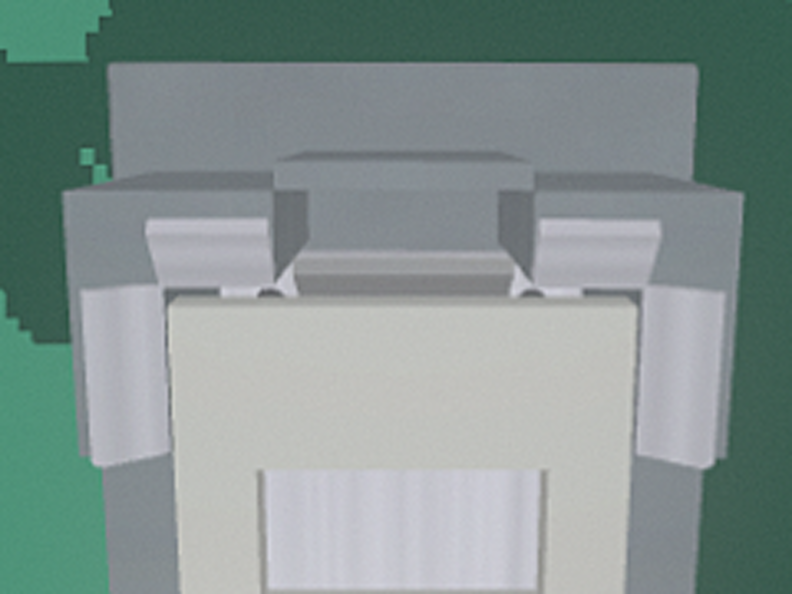

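Well centred. I'll lower it until it touches the tongues.

```bash
python3 -m creep '[{"claw":40,"travel":[0,0,0.2],"turn":0},{"claw":40,"travel":[0,0,0.3],"turn":0},{"claw":40,"travel":[0,0,0.35],"turn":0},{"claw":40,"travel":[0,0,0.35],"turn":0},{"claw":40,"travel":[0,0,0.35],"turn":0}]'
```

```text
time_s: 21.02
ee_pos: [0.5061, 0.1302, 0.0166]
eef_rot: [[1.0, -0.014, 0.0], [-0.014, -1.0, 0.0], [0.0, -0.0, -1.0]]
force: [-0.3, -0.1, 5.9]
opening: 0.562
```

```bash
python3 -m creep '[{"claw":75,"travel":[0,0,0],"turn":0},{"claw":85,"travel":[0,0,0],"turn":0},{"claw":85,"travel":[0,0,-2],"turn":0},{"claw":40,"travel":[0,0,-4],"turn":0},{"claw":0,"travel":[0,0,-4],"turn":0}]'; python3 - <<'E'
from h import *
plan([.5056,.1301,.035],-.8)
im=ctrl.get_image("wrist"); cv2.imwrite("pics/w20.png",im[:,:,::-1])
crop("pics/w20.png","pics/w20c.png",200,90,440,390,2)
E
```

```text
time_s: 21.65
ee_pos: [0.5071, 0.1304, 0.057]
eef_rot: [[1.0, -0.014, 0.003], [-0.014, -1.0, 0.001], [0.003, -0.001, -1.0]]
force: [-0.2, -0.4, -0.4]
opening: 0.433
t 21.65 pos [0.5071 0.1304 0.057 ] yaw -0.8 F [-0.2 -0.4 -0.4] op 0.433
travel cm [-0.16  0.03  2.2 ] turn -0.0
```

View pics/w20c.png

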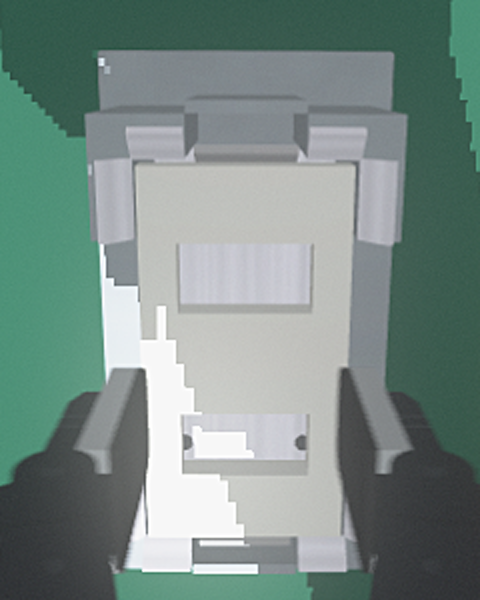

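```bash
python3 - <<'E'
from h import *
c=ctrl.calibration("wrist")
quad("win",c,np.array([(178,243),(312,243),(308,474),(184,474)])/2+[200,90],.0605)
quad("win",c,np.array([(178,243),(312,243),(308,474),(184,474)])/2+[200,90],.0595)
plan([.5058,.1302,.02],-.8)
E
python3 -m creep '[{"claw":0,"travel":[-0.1,0,0],"turn":0},{"claw":0,"travel":[-0.1,0,0],"turn":0},{"claw":0,"travel":[-0.1,0,1],"turn":0},{"claw":0,"travel":[-0.1,0,2],"turn":0},{"claw":0,"travel":[-0.1,0,2.5],"turn":0}]'; python3 - <<'E'
from h import *
plan([.5058,.1302,.025],-.8)
im=ctrl.get_image("wrist"); cv2.imwrite("pics/w21.png",im[:,:,::-1])
plan([.5058,.1302,.025],-.8)
crop("pics/w21.png","pics/w21c.png",200,90,440,390,2)
E
```

```text
win [505.5 130.3] L 59.6 W 31.1 yaw -0.46
win [505.1 130.3] L 59.9 W 31.3 yaw -0.46
t 21.70 pos [0.5065 0.1303 0.0563] yaw -0.8 F [-0.5 -1.1 -0.9] op 0.345
travel cm [-0.07  0.01  3.63] turn -0.0
time_s: 22.32
ee_pos: [0.5044, 0.13, 0.0299]
eef_rot: [[1.0, -0.014, -0.001], [-0.014, -1.0, -0.0], [-0.001, 0.0, -1.0]]
force: [-0.7, 0.4, -1.0]
opening: -0.001
t 22.32 pos [0.5044 0.13   0.0299] yaw -0.8 F [-0.7  0.4 -1. ] op -0.001
travel cm [ 0.14 -0.02  0.49] turn -0.0
t 22.38 pos [0.5043 0.13   0.0297] yaw -0.8 F [ 0.  -0.5 -0.4] op -0.000
travel cm [ 0.15 -0.02  0.47] turn -0.0
```

View pics/w21c.png

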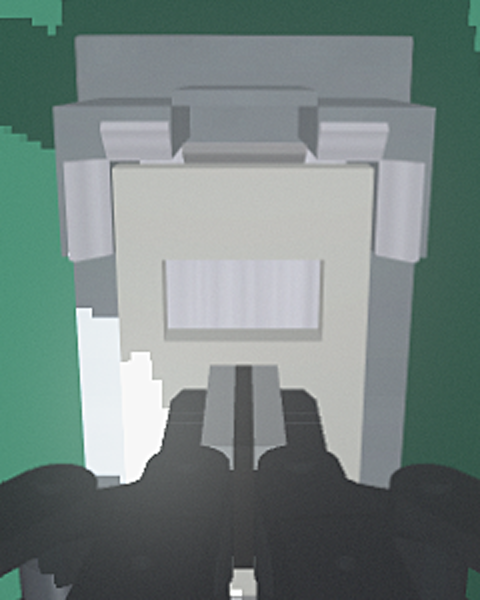

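```bash
python3 -m creep '[{"claw":0,"travel":[0.1,0,0.5],"turn":0},{"claw":0,"travel":[0.1,0,0.9],"turn":0},{"claw":0,"travel":[0.1,0,1.2],"turn":0},{"claw":0,"travel":[0.1,0,1.5],"turn":0},{"claw":0,"travel":[0.1,0,1.8],"turn":0}]'
```

```text
time_s: 23.0
ee_pos: [0.507, 0.1302, 0.0131]
eef_rot: [[1.0, -0.014, 0.002], [-0.014, -1.0, 0.0], [0.002, -0.0, -1.0]]
force: [-0.2, -0.7, 4.9]
opening: -0.001
```

```bash
python3 -m creep '[{"claw":0,"travel":[-0.1,0,0.3],"turn":0},{"claw":0,"travel":[-0.1,0,0.6],"turn":0},{"claw":0,"travel":[-0.1,0,0.9],"turn":0},{"claw":0,"travel":[-0.1,0,1.1],"turn":0},{"claw":0,"travel":[-0.1,0,1.1],"turn":0}]'
```

```text
time_s: 23.62
ee_pos: [0.5041, 0.13, 0.0016]
eef_rot: [[1.0, -0.014, -0.002], [-0.014, -1.0, -0.0], [-0.002, 0.0, -1.0]]
force: [-0.3, -0.1, 0.1]
opening: 0.002
```

```bash
python3 -m creep '[{"claw":0,"travel":[0.08,0,0.1],"turn":0},{"claw":0,"travel":[0.08,0,0.3],"turn":0},{"claw":0,"travel":[0.08,0,0.5],"turn":0},{"claw":0,"travel":[0.08,0,0.6],"turn":0},{"claw":0,"travel":[0.08,0,0.6],"turn":0}]';  python3 - <<'E'
from h import *
plan([.5058,.1302,.025],-.8)
im=ctrl.get_image("wrist"); cv2.imwrite("pics/w22.png",im[:,:,::-1])
plan([.5058,.1302,.025],-.8)
crop("pics/w22.png","pics/w22c.png",200,90,440,390,2)
E
```

```text
time_s: 24.25
ee_pos: [0.5058, 0.1302, -0.0033]
eef_rot: [[1.0, -0.014, 0.0], [-0.014, -1.0, 0.0], [0.0, -0.0, -1.0]]
force: [-0.8, -0.7, 8.9]
opening: 0.005
t 24.25 pos [ 0.5058  0.1302 -0.0033] yaw -0.8 F [-0.8 -0.7  8.9] op 0.005
travel cm [-0.   -0.   -2.83] turn -0.0
t 24.30 pos [ 0.5058  0.1302 -0.0033] yaw -0.8 F [-1.1 -0.3  8.2] op -0.000
travel cm [ 0.   -0.   -2.83] turn -0.0
```

View pics/w22c.png

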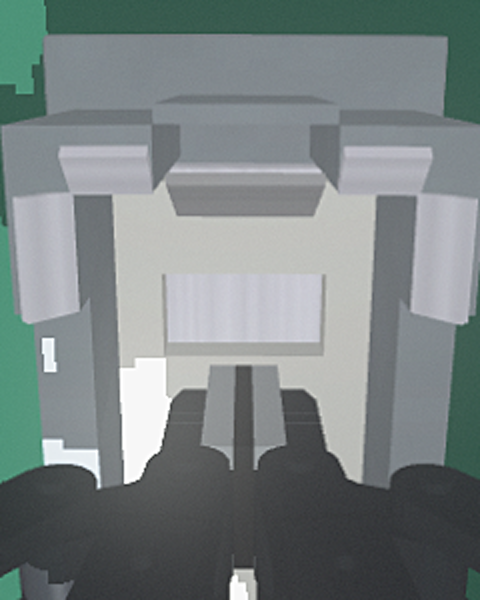

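```bash
python3 -m creep '[{"claw":0,"travel":[0,0,0.05],"turn":0},{"claw":0,"travel":[0,0,0.1],"turn":0},{"claw":0,"travel":[0,0,0.1],"turn":0},{"claw":0,"travel":[0,0,0.1],"turn":0},{"claw":0,"travel":[0,0,0.1],"turn":0}]';  python3 -m creep '[{"claw":0,"travel":[0,0,0],"turn":0},{"claw":0,"travel":[0,0,0],"turn":0},{"claw":0,"travel":[0,0,0],"turn":0},{"claw":0,"travel":[0,0,0],"turn":0},{"claw":0,"travel":[0,0,0],"turn":0}]'; python3 -m creep '[{"claw":0,"travel":[0,0,0],"turn":0},{"claw":0,"travel":[0,0,0],"turn":0},{"claw":0,"travel":[0,0,0],"turn":0},{"claw":0,"travel":[0,0,0],"turn":0},{"claw":0,"travel":[0,0,0],"turn":0}]'
```

```text
time_s: 24.92
ee_pos: [0.5058, 0.1301, -0.0039]
eef_rot: [[1.0, -0.014, 0.0], [-0.014, -1.0, 0.0], [0.0, -0.0, -1.0]]
force: [-2.6, -0.1, 12.0]
opening: -0.002
time_s: 25.55
ee_pos: [0.5058, 0.1302, -0.0039]
eef_rot: [[1.0, -0.014, 0.0], [-0.014, -1.0, 0.0], [0.0, -0.0, -1.0]]
force: [-2.1, -0.4, 11.1]
opening: 0.003
time_s: 26.18
ee_pos: [0.5058, 0.1302, -0.0039]
eef_rot: [[1.0, -0.014, 0.0], [-0.014, -1.0, 0.0], [0.0, -0.0, -1.0]]
force: [-2.2, -0.7, 11.6]
opening: -0.002
```

```bash
python3 -m creep '[{"claw":0,"travel":[0,0,-4],"turn":0},{"claw":0,"travel":[0,0,-8],"turn":0},{"claw":40,"travel":[0,0,-12],"turn":0},{"claw":80,"travel":[-3,0,-13],"turn":0},{"claw":80,"travel":[-3,0,-13],"turn":0}]'; python3 - <<'E'
from h import *
ctrl.get_image("side")
c=ctrl.calibration("wrist");np.save("w23.npy",[c],allow_pickle=True)
im=ctrl.get_image("wrist"); cv2.imwrite("pics/w23.png",im[:,:,::-1])
crop("pics/w23.png","pics/w23c.png",200,80,460,320,2.5)
plan([.634,-.1323,.06],16.7)
E
```

```text
time_s: 26.8
ee_pos: [0.4737, 0.1306, 0.1258]
eef_rot: [[1.0, -0.013, -0.002], [-0.013, -1.0, 0.0], [-0.002, -0.0, -1.0]]
force: [0.6, -0.2, -0.9]
opening: 0.639
t 26.90 pos [0.476  0.1307 0.1251] yaw -0.8 F [0.  0.4 0.8] op 0.794
travel cm [16.16 26.08  6.52] turn -0.305
```

View pics/w23c.png

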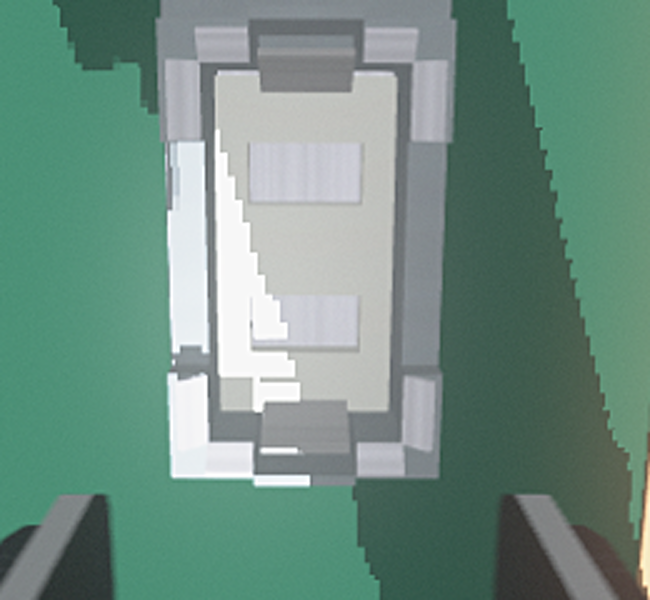

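```bash
python3 -m creep '[{"claw":80,"travel":[2.8,5.3,0],"turn":0},{"claw":80,"travel":[5.6,10.6,0],"turn":-0.08},{"claw":80,"travel":[8.4,15.9,0],"turn":-0.16},{"claw":80,"travel":[11.2,21.2,2],"turn":-0.24},{"claw":80,"travel":[14.2,26.7,4],"turn":-0.305}]'; python3 -m creep '[{"claw":80,"travel":[0,0,1.5],"turn":0},{"claw":80,"travel":[0,0,2.5],"turn":0},{"claw":80,"travel":[0,0,2.5],"turn":0},{"claw":80,"travel":[0,0,2.5],"turn":0},{"claw":80,"travel":[0,0,2.5],"turn":0}]';  python3 - <<'E'
from h import *
plan([.634,-.1323,.01],16.7)
c=ctrl.calibration("wrist");np.save("w24.npy",[c],allow_pickle=True)
im=ctrl.get_image("wrist"); cv2.imwrite("pics/w24.png",im[:,:,::-1])
plan([.634,-.1323,.01],16.7)
E
```

```text
time_s: 27.52
ee_pos: [0.6135, -0.1373, 0.085]
eef_rot: [[0.958, 0.288, 0.0], [0.288, -0.958, 0.0], [0.0, -0.0, -1.0]]
force: [0.4, 0.5, 0.7]
opening: 0.803
time_s: 28.15
ee_pos: [0.6128, -0.1343, 0.0621]
eef_rot: [[0.958, 0.288, 0.001], [0.288, -0.958, -0.0], [0.001, 0.001, -1.0]]
force: [1.5, -0.9, 0.2]
opening: 0.796
t 28.15 pos [ 0.6128 -0.1343  0.0621] yaw 16.7 F [ 1.5 -0.9  0.2] op 0.796
travel cm [2.08 0.41 5.22] turn 0.0
t 28.20 pos [ 0.6127 -0.1345  0.0621] yaw 16.7 F [-0.1  0.3  0.4] op 0.802
travel cm [2.1  0.4  5.21] turn 0.0
```

View pics/w24.png

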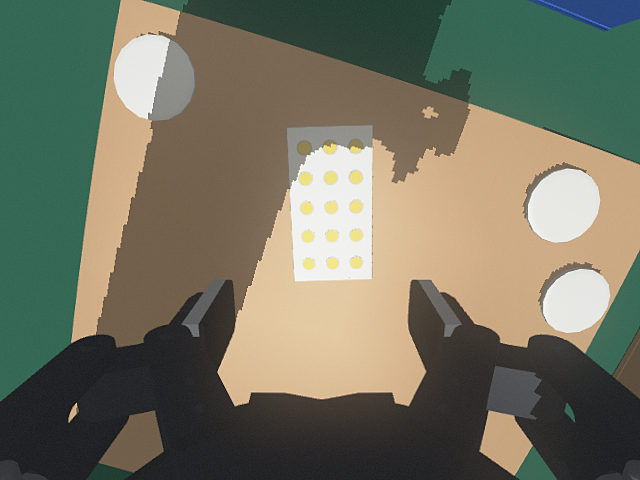

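The board is at (287–372, 125–281) with its lamps facing up. The centre lamp is at (331,207).

```bash
python3 - <<'E'
from h import *
c=np.load("w24.npy",allow_pickle=True)[0]
p,y=quad("board",c,[(287.5,127.5),(372.5,125),(372,279.5),(295,281.5)],.011)
quad("lamps",c,[(304,148),(356,146),(356.5,262.5),(309,263.5)],.011)
plan([*p,-.026],y)
E
```

```text
board [ 633.1 -134.6] L 95.9 W 49.4 yaw 18.46
lamps [ 633.  -134.3] L 72.1 W 30.3 yaw 18.51
t 28.20 pos [ 0.6127 -0.1345  0.0621] yaw 16.7 F [-0.1  0.3  0.4] op 0.802
travel cm [1.94 0.58 8.81] turn -0.031
```

```bash
python3 -m creep '[{"claw":80,"travel":[1,0.3,1.5],"turn":-0.015},{"claw":75,"travel":[1.94,0.6,4],"turn":-0.031},{"claw":72,"travel":[1.94,0.6,6.5],"turn":-0.031},{"claw":70,"travel":[1.94,0.6,8.6],"turn":-0.031},{"claw":70,"travel":[1.94,0.6,8.6],"turn":-0.031}]';  python3 - <<'E'
from h import *
ctrl.get_image("side")
plan([.6331,-.1345,-.033],18.5)
c=ctrl.calibration("wrist");np.save("w25.npy",[c],allow_pickle=True)
im=ctrl.get_image("wrist"); cv2.imwrite("pics/w25.png",im[:,:,::-1])
plan([.6331,-.1345,-.033],18.5)
E
```

```text
time_s: 28.82
ee_pos: [0.631, -0.1349, -0.0269]
eef_rot: [[0.949, 0.317, -0.004], [0.317, -0.949, 0.001], [-0.003, -0.002, -1.0]]
force: [0.5, 0.2, -0.6]
opening: 0.699
t 28.88 pos [ 0.6321 -0.1352 -0.0256] yaw 18.4 F [-0.2 -0.5  1.1] op 0.701
travel cm [ 0.12 -0.03  0.74] turn -0.001
t 28.93 pos [ 0.6329 -0.1353 -0.0246] yaw 18.4 F [ 0.8 -0.  -0.6] op 0.694
travel cm [ 0.04 -0.07  0.84] turn -0.001
```

View pics/w25.png

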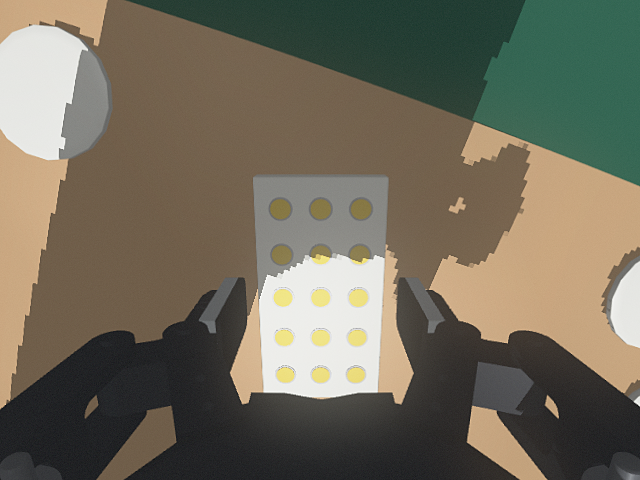

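```bash
python3 - <<'E'
from h import *
c=np.load("w25.npy",allow_pickle=True)[0]
p,y=quad("lamps",c,[(280,209),(361,209),(356,374.5),(285.5,374.5)],.011)
plan([*p,-.033],y)
E
```

```text
lamps [ 633.  -134.2] L 72.2 W 30.2 yaw 18.55
t 28.93 pos [ 0.6329 -0.1353 -0.0246] yaw 18.4 F [ 0.8 -0.  -0.6] op 0.694
travel cm [ 0.04 -0.1   0.84] turn -0.002
```

```bash
python3 -m creep '[{"claw":70,"travel":[0,-0.06,0.4],"turn":0},{"claw":70,"travel":[0,-0.06,0.75],"turn":0},{"claw":70,"travel":[0,-0.06,0.75],"turn":0},{"claw":50,"travel":[0,-0.06,0.75],"turn":0},{"claw":40,"travel":[0,-0.06,0.75],"turn":0}]';  python3 -m creep '[{"claw":40,"travel":[0,0,0],"turn":0},{"claw":40,"travel":[0,0,0],"turn":0},{"claw":40,"travel":[0,0,-3],"turn":0},{"claw":40,"travel":[0,0,-7],"turn":0},{"claw":40,"travel":[0,0,-12],"turn":0}]'; python3 - <<'E'
from h import *
plan([.506,.1302,.08],-.8)
E
```

```text
time_s: 29.55
ee_pos: [0.6328, -0.1348, -0.0315]
eef_rot: [[0.949, 0.316, 0.001], [0.316, -0.949, -0.0], [0.001, 0.0, -1.0]]
force: [-0.3, 0.7, 4.7]
opening: 0.564
time_s: 30.18
ee_pos: [0.6312, -0.1345, 0.0877]
eef_rot: [[0.949, 0.316, -0.003], [0.316, -0.949, 0.0], [-0.002, -0.001, -1.0]]
force: [1.4, -0.8, -0.5]
opening: 0.565
t 30.18 pos [ 0.6312 -0.1345  0.0877] yaw 18.4 F [ 1.4 -0.8 -0.5] op 0.565
travel cm [ -3.5  -29.07   0.82] turn 0.336
```

```bash
python3 -m creep '[{"claw":40,"travel":[-0.7,-5.5,0],"turn":0.05},{"claw":40,"travel":[-1.4,-11.2,0],"turn":0.12},{"claw":40,"travel":[-2.1,-17,0],"turn":0.2},{"claw":40,"travel":[-2.9,-23,0],"turn":0.28},{"claw":40,"travel":[-3.55,-29,0],"turn":0.336}]'; python3 - <<'E'
from h import *
plan([.506,.1302,.04],-.8)
E
```

```text
time_s: 30.8
ee_pos: [0.506, 0.1308, 0.0877]
eef_rot: [[1.0, -0.017, 0.0], [-0.017, -1.0, -0.0], [0.0, -0.0, -1.0]]
force: [0.7, 1.0, -0.4]
opening: 0.561
t 30.80 pos [0.506  0.1308 0.0877] yaw -0.9 F [ 0.7  1.  -0.4] op 0.561
travel cm [-0.    0.06  4.77] turn -0.003
```

```bash
python3 -m creep '[{"claw":40,"travel":[0,0,0.5],"turn":0},{"claw":40,"travel":[0,0,2],"turn":0},{"claw":40,"travel":[0,0,4],"turn":0},{"claw":40,"travel":[0,0,4.7],"turn":0},{"claw":40,"travel":[0,0,4.7],"turn":0}]';  python3 - <<'E'
from h import *
ctrl.get_image("side")
plan([.5058,.13,.04],-.8)
c=ctrl.calibration("wrist");np.save("w26.npy",[c],allow_pickle=True)
im=ctrl.get_image("wrist"); cv2.imwrite("pics/w26.png",im[:,:,::-1])
plan([.5058,.13,.04],-.8)
crop("pics/w26.png","pics/w26c.png",200,90,440,270,3.3)
E
```

```text
time_s: 31.42
ee_pos: [0.507, 0.1277, 0.0401]
eef_rot: [[1.0, -0.016, -0.001], [-0.016, -1.0, -0.001], [-0.001, 0.001, -1.0]]
force: [-1.2, 0.4, -1.1]
opening: 0.56
t 31.48 pos [0.5073 0.1281 0.0406] yaw -0.9 F [ 0.1  0.1 -0.9] op 0.561
travel cm [-0.15 -0.19  0.06] turn -0.002
t 31.52 pos [0.5075 0.1285 0.041 ] yaw -0.9 F [0.6 0.4 0.1] op 0.566
travel cm [-0.17 -0.15  0.1 ] turn -0.001
```

View pics/w26c.png

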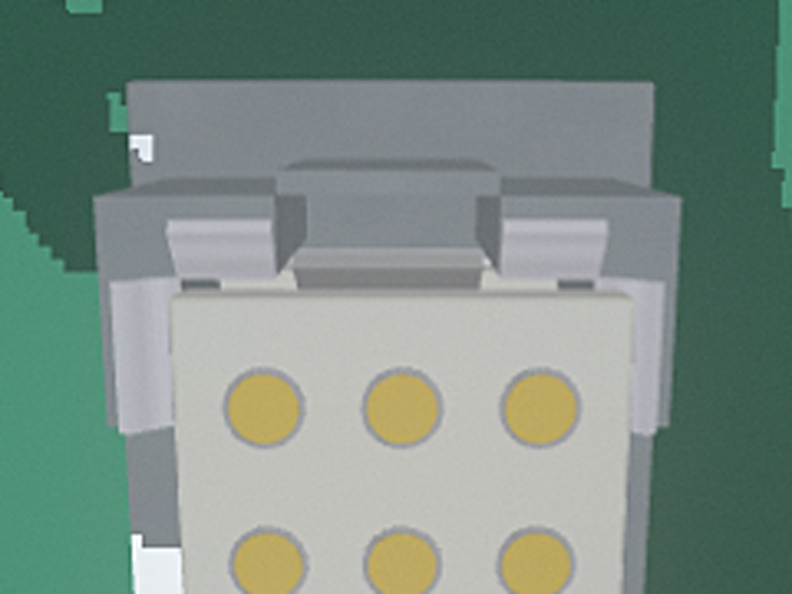

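```bash
python3 - <<'E'
from h import *
c=np.load("w26.npy",allow_pickle=True)[0]
W=lambda p:np.array(p,float)/3.3+[200,90]-.35
p=np.array([.5073,.1281,.0406]);R=np.array(ctrl.get_obs()["eef_rot"])
t=lambda q,z:((toplane(c,W(q),z)-p)@R*1000).round(1)[:,:2]
print("wall",t([(94,198),(681,198)],.058).tolist())
print("tongue",t([(297,251),(482,251)],.058).tolist())
print("flare tops",t([(168,223),(272,223),(501,223),(607,223)],.064).tolist())
print("foot",t([(127,83),(654,83)],.006).tolist())
print("end",t([(172,298),(631,298)],p[2]+.0425).tolist(), "lamps",t([(264,408),(540,408)],p[2]+.0425).tolist())
E
```

```text
wall [[57.8, -38.9], [57.8, 34.0]]
tongue [[51.2, -13.8], [51.2, 9.4]]
flare tops [[55.1, -28.7], [55.1, -16.2], [55.1, 11.2], [55.1, 24.0]]
foot [[73.1, -45.1], [73.1, 40.1]]
end [[48.7, -25.1], [48.7, 23.7]] lamps [[36.7, -15.7], [36.7, 14.4]]
```

```bash
python3 -m creep '[{"claw":40,"travel":[-0.23,-0.13,0],"turn":-0.002},{"claw":40,"travel":[-0.23,-0.13,0.5],"turn":-0.002},{"claw":40,"travel":[-0.23,-0.13,1.2],"turn":-0.002},{"claw":40,"travel":[-0.23,-0.13,1.9],"turn":-0.002},{"claw":40,"travel":[-0.23,-0.13,2.0],"turn":-0.002}]';  python3 - <<'E'
from h import *
plan([.5051,.13,.016],-.8)
im=ctrl.get_image("wrist"); cv2.imwrite("pics/w27.png",im[:,:,::-1])
plan([.5051,.13,.016],-.8)
crop("pics/w27.png","pics/w27c.png",200,90,440,270,3.3)
E
```

```text
time_s: 32.15
ee_pos: [0.5042, 0.1304, 0.02]
eef_rot: [[1.0, -0.012, -0.001], [-0.012, -1.0, -0.0], [-0.001, 0.0, -1.0]]
force: [-0.4, -0.5, -0.1]
opening: 0.566
t 32.15 pos [0.5042 0.1304 0.02  ] yaw -0.7 F [-0.4 -0.5 -0.1] op 0.566
travel cm [0.09 0.04 0.4 ] turn 0.002
t 32.20 pos [0.5044 0.1304 0.0202] yaw -0.7 F [ 0.3 -1.2 -0.8] op 0.564
travel cm [0.07 0.04 0.42] turn 0.002
```

View pics/w27c.png

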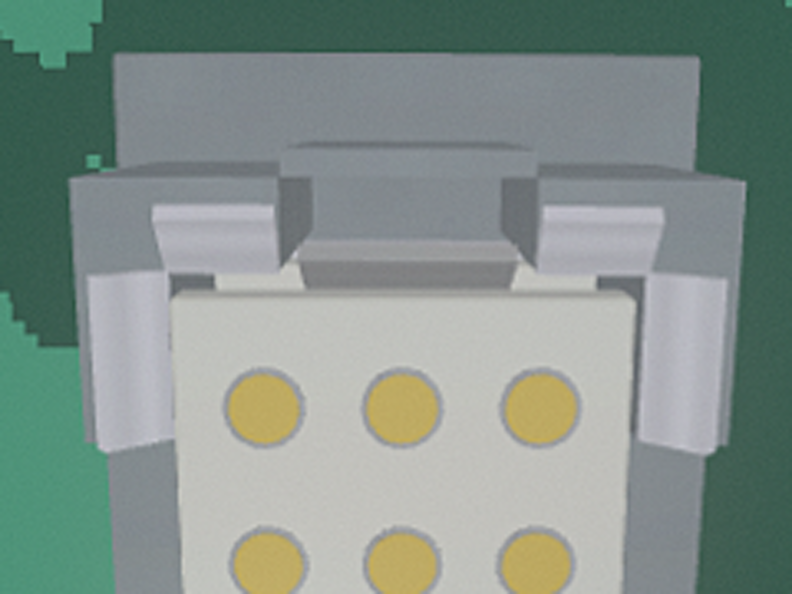

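```bash
python3 -m creep '[{"claw":40,"travel":[0.06,0.04,0.1],"turn":0.003},{"claw":40,"travel":[0.06,0.04,0.3],"turn":0.003},{"claw":40,"travel":[0.06,0.04,0.42],"turn":0.003},{"claw":40,"travel":[0.06,0.04,0.42],"turn":0.003},{"claw":40,"travel":[0.06,0.04,0.42],"turn":0.003}]'
```

```text
time_s: 32.83
ee_pos: [0.5054, 0.1301, 0.0169]
eef_rot: [[1.0, -0.015, 0.0], [-0.015, -1.0, 0.0], [0.0, -0.0, -1.0]]
force: [0.1, -0.1, 5.0]
opening: 0.564
```

```bash
python3 -m creep '[{"claw":75,"travel":[0,0,0],"turn":0},{"claw":85,"travel":[0,0,0],"turn":0},{"claw":85,"travel":[0,0,-2],"turn":0},{"claw":40,"travel":[0,0,-4],"turn":0},{"claw":0,"travel":[0,0,-4],"turn":0}]'; python3 - <<'E'
from h import *
plan([.5056,.1301,.035],-.8)
im=ctrl.get_image("wrist"); cv2.imwrite("pics/w28.png",im[:,:,::-1])
crop("pics/w28.png","pics/w28c.png",200,90,440,390,2)
E
```

```text
time_s: 33.45
ee_pos: [0.5064, 0.1304, 0.0575]
eef_rot: [[1.0, -0.015, 0.003], [-0.015, -1.0, 0.001], [0.003, -0.001, -1.0]]
force: [-0.7, 0.7, -0.0]
opening: 0.43
t 33.45 pos [0.5064 0.1304 0.0575] yaw -0.9 F [-0.7  0.7 -0. ] op 0.430
travel cm [-0.08  0.03  2.25] turn -0.001
```

View pics/w28c.png

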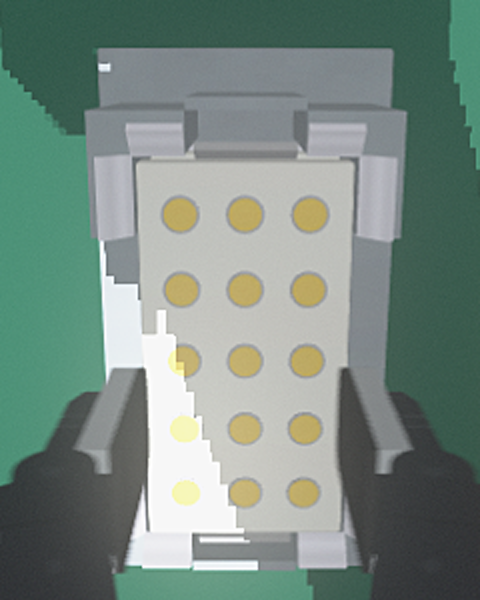

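```bash
python3 -m creep '[{"claw":0,"travel":[0.05,0,0],"turn":0},{"claw":0,"travel":[0.05,0,0],"turn":0},{"claw":0,"travel":[0.05,0,1],"turn":0},{"claw":0,"travel":[0.05,0,2],"turn":0},{"claw":0,"travel":[0.05,0,2.5],"turn":0}]'; python3 -m creep '[{"claw":0,"travel":[0,0,0.5],"turn":0},{"claw":0,"travel":[0,0,0.9],"turn":0},{"claw":0,"travel":[0,0,1.2],"turn":0},{"claw":0,"travel":[0,0,1.5],"turn":0},{"claw":0,"travel":[0,0,1.8],"turn":0}]'
```

```text
time_s: 34.12
ee_pos: [0.5051, 0.1299, 0.0304]
eef_rot: [[1.0, -0.015, -0.002], [-0.015, -1.0, -0.001], [-0.002, 0.001, -1.0]]
force: [-0.5, -0.4, -0.6]
opening: -0.001
time_s: 34.75
ee_pos: [0.5059, 0.1302, 0.0134]
eef_rot: [[1.0, -0.015, 0.0], [-0.015, -1.0, 0.0], [0.0, -0.0, -1.0]]
force: [-0.6, -0.2, 1.8]
opening: -0.002
```

```bash
python3 -m creep '[{"claw":0,"travel":[0,0,0.2],"turn":0},{"claw":0,"travel":[0,0,0.4],"turn":0},{"claw":0,"travel":[0,0,0.6],"turn":0},{"claw":0,"travel":[0,0,0.7],"turn":0},{"claw":0,"travel":[0,0,0.7],"turn":0}]'
```

```text
time_s: 35.38
ee_pos: [0.5057, 0.13, 0.0064]
eef_rot: [[1.0, -0.015, -0.0], [-0.015, -1.0, -0.0], [-0.0, 0.0, -1.0]]
force: [-0.2, -0.5, 1.5]
opening: 0.0
```

```bash
python3 -m creep '[{"claw":0,"travel":[0,0,0.1],"turn":0},{"claw":0,"travel":[0,0,0.2],"turn":0},{"claw":0,"travel":[0,0,0.25],"turn":0},{"claw":0,"travel":[0,0,0.25],"turn":0},{"claw":0,"travel":[0,0,0.25],"turn":0}]'; python3 - <<'E'
from h import *
plan([.5056,.1301,.035],-.8)
im=ctrl.get_image("wrist"); cv2.imwrite("pics/w29.png",im[:,:,::-1])
crop("pics/w29.png","pics/w29c.png",200,90,440,390,2)
E
```

```text
time_s: 36.0
ee_pos: [0.5058, 0.1301, 0.0047]
eef_rot: [[1.0, -0.015, 0.0], [-0.015, -1.0, 0.0], [0.0, -0.0, -1.0]]
force: [-0.7, 0.4, 8.0]
opening: 0.001
t 36.00 pos [0.5058 0.1301 0.0047] yaw -0.9 F [-0.7  0.4  8. ] op 0.001
travel cm [-0.02  0.   -3.03] turn -0.001
```

View pics/w29c.png

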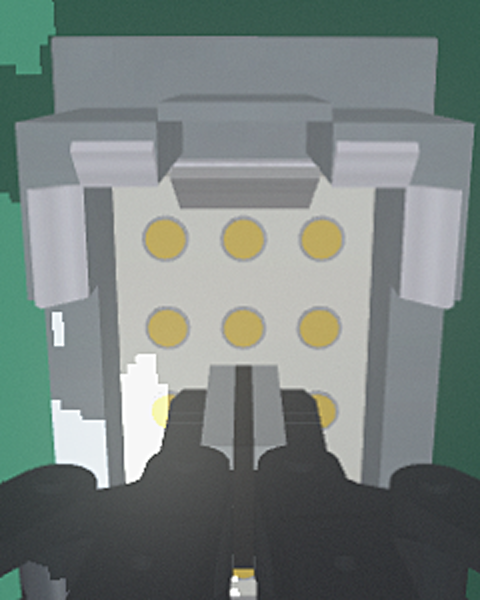

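```bash
python3 -m creep '[{"claw":0,"travel":[0,0,0.05],"turn":0},{"claw":0,"travel":[0,0,0.1],"turn":0},{"claw":0,"travel":[0,0,0.12],"turn":0},{"claw":0,"travel":[0,0,0.12],"turn":0},{"claw":0,"travel":[0,0,0.12],"turn":0}]';  python3 -m creep '[{"claw":0,"travel":[0,0,0],"turn":0},{"claw":0,"travel":[0,0,0],"turn":0},{"claw":0,"travel":[0,0,0],"turn":0},{"claw":0,"travel":[0,0,0],"turn":0},{"claw":0,"travel":[0,0,0],"turn":0}]'; python3 -m creep '[{"claw":0,"travel":[0,0,0],"turn":0},{"claw":0,"travel":[0,0,0],"turn":0},{"claw":0,"travel":[0,0,0],"turn":0},{"claw":0,"travel":[0,0,0],"turn":0},{"claw":0,"travel":[0,0,0],"turn":0}]'; python3 -m creep '[{"claw":0,"travel":[0,0,-4],"turn":0},{"claw":0,"travel":[0,0,-8],"turn":0},{"claw":0,"travel":[0,0,-12],"turn":0},{"claw":40,"travel":[-3,0,-13],"turn":0},{"claw":80,"travel":[-3,0,-13],"turn":0}]'; python3 - <<'E'
from h import *
ctrl.get_image("side");ctrl.get_image("side")
c=ctrl.calibration("wrist");np.save("w30.npy",[c],allow_pickle=True)
im=ctrl.get_image("wrist"); cv2.imwrite("pics/w30.png",im[:,:,::-1])
crop("pics/w30.png","pics/w30c.png",200,80,460,320,2.5)
for n in("scene","side"): cv2.imwrite(f"pics/{n}30.png",ctrl.get_image(n)[:,:,::-1])
plan([.5056,.1301,.035],-.8)
E
```

```text
time_s: 36.67
ee_pos: [0.5058, 0.1301, 0.0039]
eef_rot: [[1.0, -0.015, 0.001], [-0.015, -1.0, 0.0], [0.001, -0.0, -1.0]]
force: [-2.3, -0.3, 11.4]
opening: -0.003
time_s: 37.3
ee_pos: [0.5059, 0.1301, 0.0039]
eef_rot: [[1.0, -0.015, 0.001], [-0.015, -1.0, 0.0], [0.001, -0.0, -1.0]]
force: [-1.5, 0.2, 11.7]
opening: 0.0
time_s: 37.92
ee_pos: [0.5059, 0.1301, 0.0039]
eef_rot: [[1.0, -0.015, 0.001], [-0.015, -1.0, 0.0], [0.001, -0.0, -1.0]]
force: [-1.9, -0.1, 11.7]
opening: 0.003
time_s: 38.55
ee_pos: [0.4737, 0.1306, 0.1336]
eef_rot: [[1.0, -0.014, -0.001], [-0.014, -1.0, 0.0], [-0.001, -0.0, -1.0]]
force: [0.1, 0.1, 0.6]
opening: 0.419
t 38.80 pos [0.4764 0.1305 0.1324] yaw -0.9 F [-0.2  0.1  0.1] op 0.798
travel cm [ 2.92 -0.01  9.74] turn -0.002
```

View pics/w30c.png

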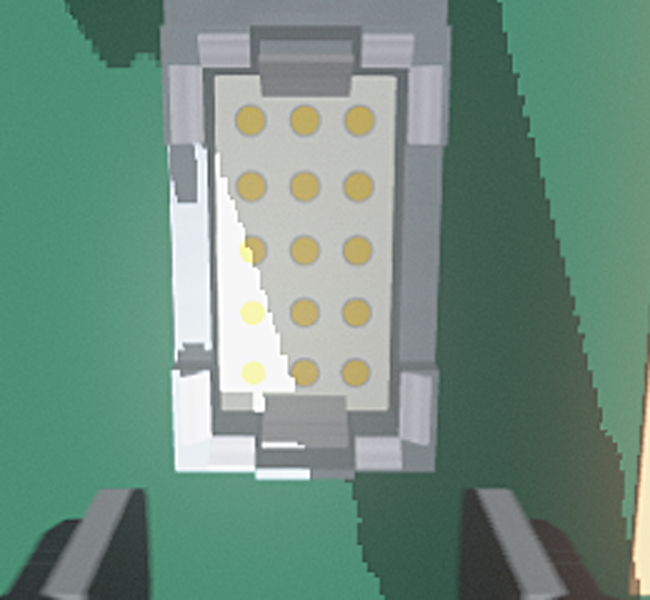

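View pics/scene30.png

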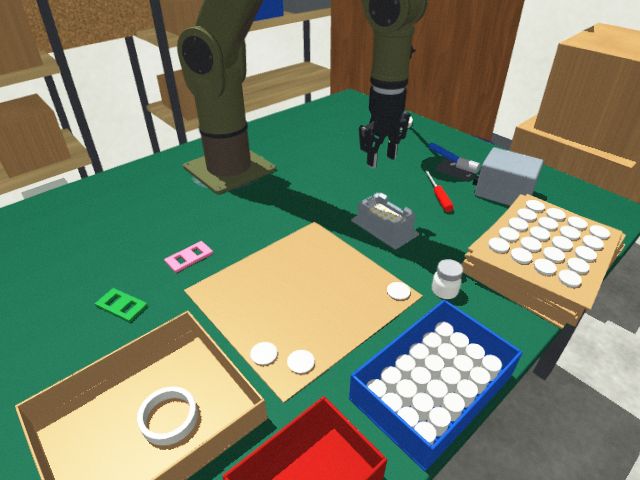

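The board lies under both tongues, with its lamps up between (235,105) and (375,388) in the crop. The other objects look unmoved. I'll check flatness numerically and then hand in.

```bash
python3 - <<'E'
from h import *
c=np.load("w30.npy",allow_pickle=True)[0]
W=lambda p:np.array(p,float)/2.5+[200,80]-.3
px=W([(250,120.5),(359.5,120.5),(355.5,372.5),(253,372.5)])
quad("lamps",c,px,.0385)
P=toplane(c,px,.0385);print([np.linalg.norm(P[i]-P[j]).round(4) for i,j in((0,1),(1,2),(2,3),(3,0))])
a=cv2.imread("pics/scene0.png").astype(int);b=cv2.imread("pics/scene30.png").astype(int)
for n,(x,y) in dict(a=(399,291),b=(264,353),c=(301,361),pot=(447,278),drv=(440,192),tape=(168,416),green=(121,304),pink=(188,256)).items():
    print(n,np.abs(a[y-14:y+14,x-18:x+18]-b[y-14:y+14,x-18:x+18]).mean().round(1),end="; ")
E
```

```text
lamps [506.  130.8] L 72.0 W 30.2 yaw -0.91
[np.float64(0.0302), np.float64(0.072), np.float64(0.0302), np.float64(0.072)]
a 3.9; b 3.3; c 3.3; pot 10.6; drv 3.6; tape 3.9; green 4.2; pink 6.2;
```

```bash
python3 - <<'E'
from h import *
a=cv2.imread("pics/scene0.png")[240:320,400:490];b=cv2.imread("pics/scene30.png")[240:320,400:490]
cv2.imwrite("pics/pot.png",cv2.resize(np.hstack([a,b]),None,fx=4,fy=4))
E
```

```text
(no output)
```

View pics/pot.png

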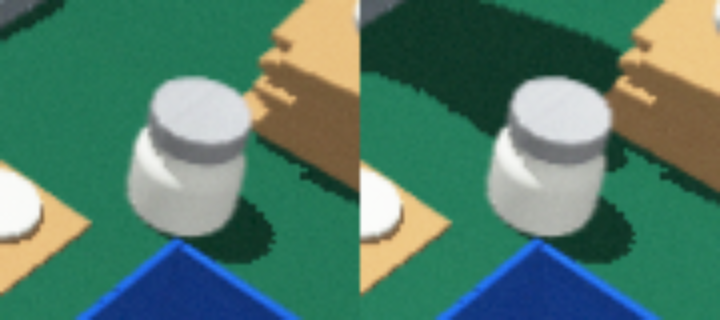

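The pot hasn't moved; only the arm's shadow near it changed. Handing in.

```bash
python3 - <<'E'
from bench import ctrl
print(ctrl.hand_in(), ctrl.get_obs()["time_s"])
E
```

```text
the job is handed in; nothing more can be done
the job is handed in; nothing more can be done
```

I stacked the three parts in the jig in the order asked: plate, then frame, then lamp board with its lamps up. I handed the job in after about 39 s of robot time.

- **Pressing:** I laid each part on the tongues and pressed it past them with the fingers shut. I then held each one for over a second at 11–13 N, which lowers the bed by about 1.7–2 mm, well short of its stop.
- **Plate and board flat:** After pressing, their screw dots and lamps measured the right spacing at both ends at 22.5 mm and 38.5 mm, so they lie flat.
- **Frame flat:** I judged the frame only from the picture and from the height at which it pushed back. Both agreed.
- **Bystanders:** In the before and after pictures they were all where they had been. The pot's patch differed more than the others, but a closer look showed only the arm's shadow.

**Disagreement with the description:** the fingertips sit about 33–43 mm behind the reported TCP (hand position), depending on the opening, rather than at it. My first attempt to grip the plate therefore closed in the air above it. After that I set the heights from the pictures and the force readings. The tips pressed the cardboard with about 10 N when I gripped the frame and about 5 N with the board.

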